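Load the round setting die in the die shoe with its key on the line

TASK

Take the round setting die (not the six-sided one, which stays where it is) out of the wooden rack and stand it centred on the round seat of the steel die shoe, its key pointing straight out along the engraved line at the open front. The cheeks of rack and shoe let fingers in from different sides of the die, so on the way stand it on the bare bench, let go and take it again. Let go of it, and only then swing the keeper arm fully closed over the die.

Things in the scene. Friction and masses are not known exactly. Their poses are not given: they have to be found in the camera images.
- round_die: round steel die, upright cylinder 40 mm in diameter, 55 mm high, two thin dark rings; 0.25-0.45 kg. Origin: centre of its underside, z up its axis. x points to its key, a square lug 8 mm wide and 12 mm high at the foot. A 2 mm high, 4 mm wide brass rib on the top runs from the centre towards the key. Grip the cylinder above the key.
- key_tip (a point): outer end of the round die's key, 28 mm from the die's axis and 6 mm above its underside
- hex_die: six-sided steel die, 36 mm across flats, 55 mm high, with the same key and rib; it stands in the other bay of the rack and is to stay there. Origin at the centre of its underside, x to its key.
- die_rack: fixed wooden rack; origin at the centre of its underside. Floor 90 (x) x 150 (y) mm, 6 mm thick. Three upright cheeks along x, 70 long, 8 thick, top at z = 66 mm, at y = -66, 0, +66 mm. A die stands in each 58 mm bay (y = -33 and +33; which is in which varies), key roughly to +y, facing a cheek. Bays are open to -x, +x and above: fingers fit only in front of and behind a die.
- die_shoe: fixed steel shoe; origin under the seat's centre, on the bench. Base plate 124 x 132 mm, 8 mm thick; round seat 44 mm across, top at z = 11 mm; two grey cheeks along x, 70 long, 8 thick, at y = -33 and +33 mm, top at z = 70 mm; open to -x and +x, where fingers fit. The brass engraved line runs along -x (the front) at y = 0: the key must point along -x. Keeper post at x = 0, y = -52 mm.
- keeper (a joint): angle of the steel keeper arm about the upright post of the shoe, rad: 0 = open, 2.79 = closed at its stop, over the die. It closes clockwise seen from above, passing the shoe's open front: at value q it points at 4.363 - q rad from the shoe's x axis. Light friction (0.03 N m), stays where left. Arm 16 mm wide, z = 74 to 82 mm above the bench, 6 mm over the seated die's rib.
- keeper_pin (a point): centre of the top of the upright black pin at the free end of the keeper arm, 75 mm from the post's axis; the pin is round, 14 mm in diameter, from 82 to 111 mm above the bench, and may be pushed or pinched
Not all that is in view belongs to the job. What is shaped like the round_die but blue or purple is not meant.

How it is judged:
By the outcome, as a careful person would: the job done as asked, in the order asked, and still so for the second after the job is handed in, with the robot touching nothing.
It also fails if it takes over 72 s, if anything falls off the work surface, if the arm or the gripper's body presses on something with over 40 N, if the wrist force passes 120 N, or if a joint passes its speed limit or range.

ROBOT

A 7-joint arm with a two-finger parallel gripper is mounted at the origin on a cart in front of the work surface, level with it; the furniture and walls round the work are solid. World frame = base frame: x ahead of the robot, y to its left, z up, the work surface at z = 0. Lengths are in m, angles in rad, forces in N, time in s.
With the tool pointing down it reaches from about 0.4 to 0.85 m from the base axis. Payload 10.4 kg.
Tool frame: the origin (TCP) lies between the finger pads; the fingertips stand 14 mm ahead of it and the grasp point (between the pads) lies 5 mm behind it (r.finger_overhang is the z of the fingertips in the tool frame, in m); z points along the fingers, y is the line along which they close (so a half turn about z gives the same grasp; the last joint's range is limited). The gripper opens to 87 mm and grips with 3 to 60 N. Pads are 19 mm wide; open, the fingers measure 117 mm over their backs; the gripper's body (75 mm by 190 mm) begins 51 mm behind the grasp point.
Start: joints at [-1.204, 0.332, -0.065, 1.46, 0.022, 1.35, -0.088], TCP at [0.237, 0.578, 0.208] pointing down, gripper open.
Joint ranges: [-2.6, 2.6], [-0.5, 2.12], [-1.47, 1.34], [0.16, 2.42], [-1.27, 4.41], [0.06, 2.06], [-2.6, 2.6]. Speed limits (rad/s): [2.22, 2.22, 2.79, 2.79, 3.14, 3.14, 3.14].

INTERFACE

Orientations are given as a unit quaternion [x, y, z, w].
In Python, from bench import r, optics gives the robot as it stands.
- The arm moves only by the shell command python3 -m pendant 'ROWS' [FORCE]. ROWS is JSON, a list of rows, each a list of 7 numbers: the closure, from -1 (fully open) to 1 (shut), then the shift along the tool's x, y, z scaled (see below), then the turn, a rotation vector about the tool's x, y, z scaled (see below). In form: [[grip, x, y, z, rx, ry, rz], ...]. A call has 1 to 8 rows; each row is the pose to reach, as a shift and turn from the pose commanded when the call began, along the tool's axes at that moment; what a row does not reach only later rows make up. The controller multiplies each number of a shift by 0.3 m and each number of a turn by 120 degrees. A row lasts 1/8 s, in which the tool goes at most 62.5 mm and 10.7 degrees, less where a joint would pass 70% of its speed; a pose out of reach is approached as far as the arm can. A call with a number of a shift or a turn outside -1 to 1 is refused whole. A call with a gripper value outside its range is refused whole. The fingers move at their own pace and stop on an object; FORCE is the grip in N (left out, the last holds). Time passes only in rows, so rows that repeat a pose let the fingers close. It gives the time, the measured TCP pose, the force, the opening and the grip force at its end, in the units of the state.
- r.read_state(): the state, without advancing time (a new reading comes with each control period).
- optics.camera(name): name is "scene" or "top"; returns a dict with "pixels" (400x640x3 uint8, red, green, blue), "vfov" (degrees; the focal length in pixels is half the picture's height over the tangent of half this angle, whatever the lens; pixels are square), "cx", "cy" (the principal point, pixels), "D" ([k1, k2, p1, p2, k3] as OpenCV has them; the pictures are not rectified), "rvec" (rotation vector, rad) and "tvec" (3), from world to camera coordinates, as OpenCV has them. Camera axes: x right, y down, z forward; pixel columns grow to the right and rows downward; lengths in m; the calibration is good to about 2 mm. A picture is of the moment at which its call begins. There is no depth.
- r.close_job(): hands the job in; it is judged then, once.
The state is a dict: "time": time; "joint_positions": joint angles; "joint_vel": joint speeds; "joint_torque": joint torques, N m; "ee_pos": TCP position; "eef_rot": TCP orientation; "ft_force": force on the tool from outside, world axes, zero at the start; "torque": the same for the moment, N m; "width": finger opening in m; "grip_force": force on a finger pad.
Only numpy, scipy, OpenCV 4.12 (cv2) and the standard library are available. Lean on these libraries where they do the work, as an engineer would, in place of code of your own. Each camera call takes 0.05 s, during which the arm holds its last target. There are 200 camera calls.

## Working session

There is one attempt and no reset: what is moved stays moved. The work goes in short steps, Python scripts to look and compute and a shell command to move; the robot and the scene stay as the last step left them, time stands still between calls to the robot, and variables do not carry over. Pictures are saved under pics/ and viewed, at most 10 in all, crops included, and the job is handed in when it is done.

```bash
ls; mkdir -p pics
python3 - <<'E'
from bench import r, optics
import cv2
print(r.read_state())
for n in("scene","top"):
    c=optics.camera(n); cv2.imwrite(f"pics/{n}0.png",c["pixels"][:,:,::-1])
    print({k:v for k,v in c.items() if k!="pixels"})
E
```

```text
pics
{'time': 0.0, 'joint_positions': array([-1.20359156,  0.33288157, -0.06471334,  1.46098005,  0.02158691,
        1.34986112, -0.08849137]), 'joint_vel': array([ 6.68090234e-04,  9.98282109e-05, -4.72282015e-04, -2.73494554e-04,
       -1.72561437e-03,  7.19981375e-04,  2.22385744e-04]), 'joint_torque': array([ 5.45349894e-05, -6.23260403e+01,  2.44405540e-02, -3.89909291e+01,
       -6.14934275e-02,  3.95374058e-02,  1.28251563e-04]), 'ee_pos': array([0.23734183, 0.57773287, 0.20682942]), 'eef_rot': array([ 1.93651012e-01,  9.81070217e-01, -7.08325038e-04, -1.14732576e-04]), 'ft_force': array([ 0.39531821, -0.34152798, -0.09973115]), 'torque': array([ 0.0117814 ,  0.0376871 , -0.04787443]), 'grip_force': 0.0, 'width': 0.08667166281354009}
{'vfov': 51.62323064104322, 'cx': 325.093316192626, 'cy': 194.04811688079695, 'D': array([-0.04237911,  0.        ,  0.        ,  0.        ,  0.        ]), 'rvec': array([ 2.29636879, -0.53035381,  0.22308243]), 'tvec': array([-0.45632332,  0.23239553,  0.95698688])}
{'vfov': 48.35675989488839, 'cx': 319.37322888203585, 'cy': 195.92576680055555, 'D': array([0.03036449, 0.        , 0.        , 0.        , 0.        ]), 'rvec': array([ 2.1333351 , -2.15280234,  0.1942184 ]), 'tvec': array([-0.02169734,  0.54225456,  1.11753587])}
```

View pics/scene0.png

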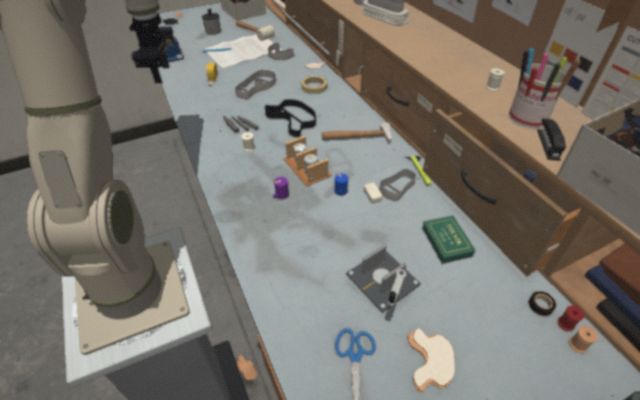

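View pics/top0.png

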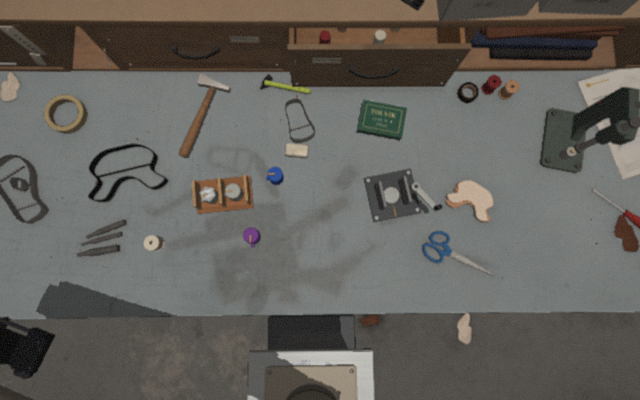

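The top view shows the rack at (223,194) with dies at (207,195) and (233,191). The shoe is at (391,195), its keeper arm running to about (435,207). The blue (275,175) and purple (251,236) cylinders are decoys. Next I'll enlarge the rack and shoe.

Run:
```python
import cv2, numpy as np
t=cv2.imread("pics/top0.png"); s=cv2.imread("pics/scene0.png")
f=lambda im,x,y,w,h,W,H:cv2.resize(im[y:y+h,x:x+w],(W,H),interpolation=cv2.INTER_CUBIC)
a=f(t,185,165,80,60,400,300);b=f(t,355,160,100,75,400,300)
c=f(s,270,125,80,60,400,300);d=f(s,335,240,100,75,400,300)
cv2.imwrite("pics/crop1.png",np.vstack([np.hstack([a,b]),np.hstack([c,d])]))
```

```text
(no output)
```

View pics/crop1.png

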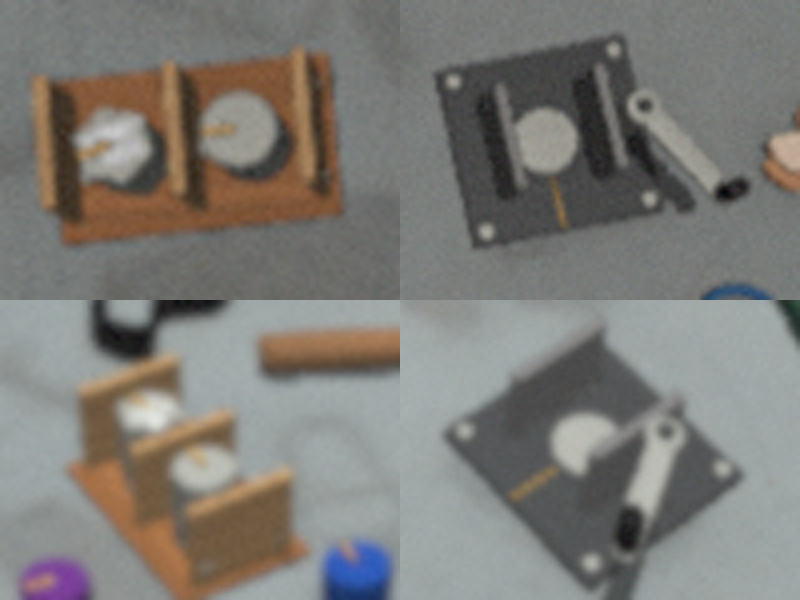

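The round die's smooth disc top is in the right bay at top (233,191) and scene (311,158), its rib pointing left (about +y). The faceted die at top (207,195) is the hex die and stays put. The blue and purple cylinders are the wrong colour. The brass line on the shoe runs down-image towards the robot, and the pin is near top (438,207). Next I'll measure these.

```bash
cat > h.py <<'E'
from bench import r, optics
import cv2, numpy as np
from scipy.spatial.transform import Rotation as R
def shot(n,k=4):
    cs=[optics.camera(n) for _ in range(k)]; c=cs[0]
    c["im"]=np.mean([x["pixels"].astype(float) for x in cs],0).astype(np.uint8)
    f=200/np.tan(np.radians(c["vfov"]/2)); c["K"]=np.array([[f,0,c["cx"]],[0,f,c["cy"]],[0,0,1]])
    c["R"]=cv2.Rodrigues(c["rvec"])[0]; c["C"]=-c["R"].T@c["tvec"]; return c
def ray(c,uv):
    p=cv2.undistortPoints(np.array([[uv]],float),c["K"],c["D"])[0,0]
    d=c["R"].T@np.array([p[0],p[1],1]); return d/np.linalg.norm(d)
def plane(c,uv,z):
    d=ray(c,uv); return c["C"]+d*(z-c["C"][2])/d[2]
def tri(a,ua,b,ub):
    da,db=ray(a,ua),ray(b,ub)
    s=np.linalg.lstsq(np.c_[da,-db],b["C"]-a["C"],rcond=None)[0]
    p,q=a["C"]+s[0]*da,b["C"]+s[1]*db
    return (p+q)/2,np.linalg.norm(p-q)
def proj(c,P): return cv2.projectPoints(np.array(P,float).reshape(-1,1,3),c["rvec"],c["tvec"],c["K"],c["D"])[0][:,0]
def blobs(c,box,lo,hi,amin=3):
    "HSV blobs in box x0,y0,x1,y1 at 4x: centre, area, long-axis angle"
    x0,y0,x1,y1=box
    im=cv2.resize(c["im"][y0:y1,x0:x1],None,fx=4,fy=4,interpolation=cv2.INTER_CUBIC)
    m=cv2.inRange(cv2.cvtColor(im,cv2.COLOR_RGB2HSV),np.array(lo),np.array(hi))
    out=[]
    for k in cv2.findContours(m,cv2.RETR_EXTERNAL,cv2.CHAIN_APPROX_NONE)[0]:
        if cv2.contourArea(k)<amin*16: continue
        M=cv2.moments(k); u=lambda p:np.array(p)/4+[x0-.375,y0-.375]
        rc=cv2.minAreaRect(k); fe=cv2.fitEllipse(k) if len(k)>5 else rc
        out.append(dict(c=u((M["m10"]/M["m00"],M["m01"]/M["m00"])),e=u(fe[0]),eax=np.array(fe[1])/4,area=M["m00"]/16,box=u(cv2.boxPoints(rc)),pts=u(k[:,0])))
    return sorted(out,key=lambda b:-b["area"])
E
python3 - <<'E'
from h import *
np.set_printoptions(precision=4,suppress=True)
t=shot("top");s=shot("scene")
def show(n,bs):
    for b in bs: print(n,b["c"].round(1),"ell",b["e"].round(1),b["eax"].round(1),"A",b["area"].round(1))
P={}
for n,c,bd,bs in(("top",t,(222,178,246,205),(362,160,416,222)),("scene",s,(300,140,325,175),(340,245,425,315))):
    show(n+" die",blobs(c,bd,(0,0,120),(180,70,255)))
    show(n+" dierib",blobs(c,bd,(8,90,120),(28,255,255),1))
    show(n+" shoe bright",blobs(c,bs,(0,0,140),(180,60,255)))
    show(n+" line",blobs(c,bs,(8,90,70),(28,255,255),1))
show("pin top",blobs(t,(425,190,450,215),(0,0,0),(180,255,60)));show("pin sc",blobs(s,(375,270,410,325),(0,0,0),(180,255,50)))
for c,u in((t,(232.6,191)),(t,(391,195)),(s,(390.5,275.5))): print(c["im"][int(u[1]),int(u[0])],plane(c,u,.061 if u[0]<300 else .011))
print(tri(t,(232.6,191),s,(310.6,158.4)))
E
```

```text
Traceback (most recent call last):
AttributeError: 'float' object has no attribute 'round'
```

```bash
cat > m1.py <<'E'
from h import *
np.set_printoptions(precision=4,suppress=True)
t=shot("top");s=shot("scene")
def show(n,bs):
    for b in bs: print(n,b["c"].round(1),"ell",b["e"].round(1),b["eax"].round(1),"A",round(b["area"],1))
for n,c,bd,bs in(("top",t,(222,178,246,205),(362,160,416,222)),("scene",s,(300,140,325,175),(340,245,425,315))):
    show(n+" die",blobs(c,bd,(0,0,120),(180,70,255)))
    show(n+" dierib",blobs(c,bd,(8,90,120),(28,255,255),1))
    show(n+" shoe bright",blobs(c,bs,(0,0,140),(180,60,255)))
    show(n+" line",blobs(c,bs,(8,90,70),(28,255,255),1))
show("pin top",blobs(t,(425,190,450,215),(0,0,0),(180,255,60)));show("pin sc",blobs(s,(375,270,410,325),(0,0,0),(180,255,50)))
for c,u in((t,(232.6,191)),(t,(391,195)),(s,(390.5,275.5)),(s,(380.5,275.5))): print(c["im"][int(u[1]),int(u[0])],plane(c,u,.061 if u[0]<300 else .011))
print(tri(t,(232.6,191),s,(310.6,158.4)))
E
python3 m1.py
```

```text
top die [232.4 190.1] ell [232.4 190.1] [14.  15.1] A 158.3
top dierib [236.9 189.4] ell [234.8 190.7] [24.1 29.2] A 246.4
top dierib [228.1 190.6] ell [228.2 190.6] [1.  6.1] A 4.1
top shoe bright [391.  194.7] ell [391.  194.7] [14.  14.8] A 161.3
top shoe bright [413.3 187. ] ell [413.6 186.8] [2.9 5.7] A 7.8
top shoe bright [376.2 217.5] ell [376.2 217.5] [2.4 2.7] A 4.9
top shoe bright [367.9 180. ] ell [367.9 180. ] [1.9 2.2] A 3.2
top line [394.3 210.4] ell [394.3 210.3] [ 1.4 11.4] A 11.2
scene die [313.4 150.5] ell [312.6 151.1] [25.5 27.1] A 425.3
scene dierib [315.4 164.5] ell [315.2 164.6] [ 3.4 21.1] A 51.5
scene dierib [306.8 151.7] ell [306.9 151.8] [ 4.4 16. ] A 45.0
scene dierib [302.3 171.3] ell [302.4 171.5] [6.3 8.1] A 33.8
scene shoe bright [381.3 278.7] ell [381.7 279.8] [78.3 93.6] A 3128.8
scene shoe bright [398.1 280.7] ell [398.3 280. ] [ 9.7 26.8] A 163.7
scene shoe bright [379.9 274.4] ell [380.  274.6] [12.6 16.9] A 154.4
scene shoe bright [382.4 305.2] ell [382.4 305.2] [3.4 3.6] A 9.3
scene shoe bright [350.6 272. ] ell [350.6 272. ] [3.  3.6] A 8.4
scene line [365.5 287. ] ell [365.5 287. ] [1.  5.7] A 3.3
scene line [369.5 284.3] ell [369.5 284.3] [0.8 2.2] A 1.2
pin top [437.5 207.2] ell [437.5 207.2] [4.1 8.4] A 26.1
pin top [425.7 210.7] ell [425.7 210.6] [2.1 2.6] A 3.0
pin sc [391.5 297.2] ell [391.5 297.2] [4.9 9.4] A 35.7
[148 141 130] [0.5539 0.1963 0.061 ]
[157 156 148] [ 0.5487 -0.2201  0.011 ]
[117 117 116] [ 0.5692 -0.2287  0.011 ]
[187 189 182] [ 0.5479 -0.2182  0.011 ]
(array([0.5549, 0.196 , 0.0608]), np.float64(0.0020195905050934934))
```

```bash
cat > m2.py <<'E'
from h import *
np.set_printoptions(precision=4,suppress=True)
t=shot("top");s=shot("scene")
ang=lambda v:np.degrees(np.arctan2(v[1],v[0]))
# rack front edge (hand picked corners, floor top z=6mm)
a,b=plane(t,(198,213.4),.006),plane(t,(253.4,207.2),.006); print("rack front",a,b,np.linalg.norm(a-b),"x dir",ang(a-b)-90)
# seat + line + screws
seat=blobs(t,(376,176,405,212),(0,0,135),(180,60,255))[0]; S=plane(t,seat["e"],.011)
ss=[b for b in blobs(s,(365,262,386,290),(0,0,150),(180,60,255))][0]; 
print("seat top",S,"size",seat["eax"]*3,"scene pix",ss["c"],ss["e"],"z from tri",tri(t,seat["e"],s,ss["e"]))
L=blobs(t,(376,176,412,222),(8,90,70),(28,255,255),1)[0]
bx=plane(t,L["c"],.008); d=cv2.fitLine(L["pts"].astype(np.float32),cv2.DIST_L2,0,.01,.01).ravel(); d=d[:2]*np.sign(d[3] if 0 else d[1])
p,q=plane(t,L["c"]-5*d,.008),plane(t,L["c"]+5*d,.008); print("line dir(-x shoe)",ang(q-p),"seat->line",ang(bx-S),bx)
sc={k:blobs(t,bb,(0,0,125),(180,70,255),2) for k,bb in dict(a=(362,175,374,186),b=(370,212,382,222),c=(401,165,413,177),d=(408,203,419,214)).items()}
Q={k:plane(t,v[0]["c"],.009) for k,v in sc.items() if v}
print(Q); print("screw centre",sum(Q.values())/4)
if len(Q)==4: print("dirs",ang(Q["b"]-Q["a"]),ang(Q["d"]-Q["c"]),ang(Q["b"]-Q["d"])+90,ang(Q["a"]-Q["c"])+90, np.linalg.norm(Q["b"]-Q["a"]),np.linalg.norm(Q["b"]-Q["d"]))
# die rib
D=tri(t,(232.5,190.8),s,(310.6,158.4)); rb=plane(t,(228.2,190.6),.063); print("die",D,"rib",rb, ang(rb-D[0]))
pt=blobs(t,(430,198,450,215),(0,0,0),(180,255,60))[0];ps=blobs(s,(380,285,400,310),(0,0,0),(180,255,50))[0]
print("pin boxes",pt["box"],ps["box"],"post px",)
E
python3 m2.py
```

```text
rack front [0.5038 0.2964 0.006 ] [0.5192 0.1497 0.006 ] 0.14749502776926188 x dir 6.000081275534413
seat top [ 0.5497 -0.2201  0.011 ] size [42.8918 45.2045] scene pix [379.0617 274.5676] [379.0999 274.6413] z from tri (array([ 0.5464, -0.2182,  0.0163]), np.float64(0.005108791821693936))
line dir(-x shoe) -168.7632158537839 seat->line -169.69150402973213 [ 0.5068 -0.2279  0.008 ]
{'a': array([ 0.5909, -0.1592,  0.009 ]), 'b': array([ 0.4885, -0.1785,  0.009 ]), 'c': array([ 0.6286, -0.2777,  0.009 ]), 'd': array([ 0.5097, -0.2889,  0.009 ])}
screw centre [ 0.5544 -0.2261  0.009 ]
dirs -169.2979044014114 -174.64925675435126 190.89839887308574 197.67223096047888 0.10420351806821014 0.11235993692531336
die (array([0.5553, 0.1964, 0.0604]), np.float64(0.0016068325174183145)) rib [0.5547 0.2071 0.063 ] 93.41562250883818
pin boxes [[432.8954 206.582 ]
 [440.4972 203.8671]
 [441.9169 207.8422]
 [434.315  210.5571]] [[388.875 292.625]
 [393.875 292.625]
 [393.875 301.625]
 [388.875 301.625]] post px
```

```bash
cat > go.py <<'E'
import sys; from h import *
x,y,z,yaw=map(float,sys.argv[1:5]); st=r.read_state(); q=R.from_quat(st["eef_rot"])
a=np.radians(yaw); ty=np.array([np.cos(a),np.sin(a),0]); tz=np.array([0,0,-1.]); T=R.from_matrix(np.c_[np.cross(ty,tz),ty,tz])
m=q.as_matrix(); print("t",st["time"],"pos",st["ee_pos"].round(4),"yaw",np.degrees(np.arctan2(m[1,1],m[0,1])).round(1),"j7",st["joint_positions"][6].round(2),"w",round(st["width"],4),"gf",round(st["grip_force"],1),"F",st["ft_force"].round(1))
print("rows:",((q.inv().apply(np.array([x,y,z])-st["ee_pos"]))/.3).round(4),((q.inv()*T).as_rotvec(degrees=True)/120).round(4))
E
python3 go.py .555 .196 .2 6
```

```text
t 1.3 pos [0.2375 0.5782 0.2077] yaw 67.7 j7 -0.09 w 0.0873 gf 0.0 F [0.4 0.7 0.7]
rows: [-1.463  -0.7762  0.0255] [ 1.000e-04 -0.000e+00  5.139e-01]
```

```bash
python3 -m pendant '[[-1,-0.18,-0.1,0,0,0,0.06],[-1,-0.36,-0.2,0,0,0,0.12],[-1,-0.54,-0.3,0,0,0,0.19],[-1,-0.73,-0.39,0,0,0,0.25],[-1,-0.73,-0.39,0,0,0,0.25]]'; python3 go.py .555 .196 .13 6
```

```text
time: 1.92
ee_pos: [0.3997, 0.3821, 0.2081]
eef_rot: [0.446, 0.895, 0.0, 0.001]
ft_force: [-0.8, -0.1, -0.0]
width: 0.0868
grip_force: 0.0
t 1.925 pos [0.3997 0.3821 0.2081] yaw 37.1 j7 -0.18 w 0.0868 gf 0.0 F [-0.8 -0.1 -0. ]
rows: [-0.8066  0.0385  0.2618] [0.0007 0.0006 0.259 ]
```

```bash
python3 -m pendant '[[-1,-0.2,0.01,0.04,0,0,0.065],[-1,-0.4,0.02,0.1,0,0,0.13],[-1,-0.6,0.03,0.18,0,0,0.195],[-1,-0.807,0.038,0.262,0,0,0.259],[-1,-0.807,0.038,0.262,0,0,0.259],[-1,-0.807,0.038,0.262,0,0,0.259]]'; python3 go.py .555 .196 .038 6
python3 - <<'E'
from h import *
for n in("top","scene"):
    c=shot(n,1); x,y,w,hh=(175,130,120,110) if n=="top" else (250,90,120,110)
    cv2.imwrite(f"pics/a_{n}.png",cv2.resize(c["im"][y:y+hh,x:x+w,::-1],(400,367),interpolation=cv2.INTER_CUBIC))
cv2.imwrite("pics/a.png",np.hstack([cv2.imread("pics/a_top.png"),cv2.imread("pics/a_scene.png")]))
E
```

```text
time: 2.68
ee_pos: [0.5523, 0.2027, 0.1288]
eef_rot: [0.665, 0.747, -0.0, -0.0]
ft_force: [-1.2, 0.4, 0.1]
width: 0.0872
grip_force: 0.0
t 2.675 pos [0.5523 0.2027 0.1288] yaw 6.7 j7 -0.23 w 0.0872 gf 0.0 F [-1.2  0.4  0.1]
rows: [-0.0234  0.0066  0.3027] [-0.0003 -0.0001  0.0054]
```

View pics/a.png

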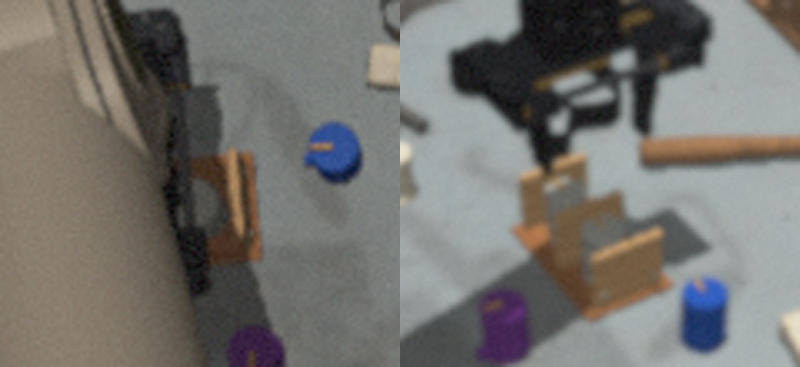

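The gripper is above the rack (scene view: fingers at about (555,130)–(645,110) of the crop), lined up with the round die's bay. I'll centre on it and descend.

```bash
python3 -m pendant '[[-1,-0.023,0.006,0,0,0,0.005],[-1,-0.023,0.006,0,0,0,0.005],[-1,-0.023,0.006,0,0,0,0.005]]'; python3 go.py .555 .196 .036 6
```

```text
time: 3.15
ee_pos: [0.5551, 0.1957, 0.1293]
eef_rot: [0.669, 0.743, 0.0, -0.0]
ft_force: [-0.0, -0.1, 0.0]
width: 0.087
grip_force: 0.0
t 3.15 pos [0.5551 0.1957 0.1293] yaw 6.0 j7 -0.22 w 0.087 gf 0.0 F [-0.  -0.1  0. ]
rows: [ 9.000e-04 -2.000e-04  3.108e-01] [ 0.0001 -0.0002  0.0001]
```

```bash
python3 -m pendant '[[-1,0,0,0.1,0,0,0],[-1,0,0,0.2,0,0,0],[-1,0,0,0.31,0,0,0],[-1,0,0,0.31,0,0,0],[-1,0,0,0.31,0,0,0]]' 30; python3 -m pendant '[[1,0,0,0,0,0,0],[1,0,0,0,0,0,0],[1,0,0,0,0,0,0],[1,0,0,0,0,0,0],[1,0,0,0,0,0,0],[1,0,0,0,0,0,0],[1,0,0,0,0,0,0],[1,0,0,0,0,0,0]]'; python3 go.py .555 .196 .13 6
```

```text
time: 3.78
ee_pos: [0.5558, 0.1957, 0.0373]
eef_rot: [0.669, 0.743, 0.001, 0.0]
ft_force: [0.1, 0.4, 0.6]
width: 0.0869
grip_force: 0.0
time: 4.78
ee_pos: [0.5555, 0.1954, 0.0362]
eef_rot: [0.669, 0.743, 0.0, 0.0]
ft_force: [1.4, -0.2, -0.3]
width: 0.039
grip_force: 30.0
t 4.775 pos [0.5555 0.1954 0.0362] yaw 6.0 j7 -0.19 w 0.039 gf 30.0 F [ 1.4 -0.2 -0.3]
rows: [ 0.0022 -0.0011 -0.3127] [ 0.0003 -0.0001 -0.0002]
```

```bash
python3 -m pendant '[[1,0,0,-0.1,0,0,0],[1,0,0,-0.2,0,0,0],[1,0,0,-0.3,0,0,0],[1,0,0,-0.38,0,0,0],[1,0,0,-0.38,0,0,0]]' 40; python3 go.py .52 .0 .15 6
```

```text
time: 5.4
ee_pos: [0.5557, 0.1957, 0.1511]
eef_rot: [0.669, 0.743, 0.001, 0.0]
ft_force: [-0.8, -0.6, -3.7]
width: 0.0389
grip_force: 40.0
t 5.4 pos [0.5557 0.1957 0.1511] yaw 6.0 j7 -0.23 w 0.0389 gf 40.0 F [-0.8 -0.6 -3.7]
rows: [-0.6363 -0.1863  0.0027] [ 0.0009 -0.0005 -0.0001]
```

```bash
python3 -m pendant '[[1,-0.16,-0.047,0,0,0,0],[1,-0.32,-0.093,0,0,0,0],[1,-0.48,-0.14,0,0,0,0],[1,-0.636,-0.186,0,0,0,0],[1,-0.636,-0.186,0,0,0,0],[1,-0.636,-0.186,0,0,0,0],[1,-0.636,-0.186,0,0,0,0]]'; python3 go.py .52 .0 .036 6
```

```text
time: 6.28
ee_pos: [0.5194, 0.0012, 0.1493]
eef_rot: [0.668, 0.744, -0.0, -0.0]
ft_force: [-0.0, -0.6, -2.4]
width: 0.0391
grip_force: 40.0
t 6.275 pos [0.5194 0.0012 0.1493] yaw 6.1 j7 0.08 w 0.0391 gf 40.0 F [-0.  -0.6 -2.4]
rows: [-0.0043  0.0021  0.3777] [-0.0005 -0.0001  0.0009]
```

```bash
python3 -m pendant '[[1,0,0,0.1,0,0,0],[1,0,0,0.2,0,0,0],[1,0,0,0.3,0,0,0],[1,0,0,0.38,0,0,0],[1,0,0,0.38,0,0,0],[1,0,0,0.38,0,0,0]]'; python3 go.py .52 .0 .03 6
```

```text
time: 7.02
ee_pos: [0.5201, 0.0003, 0.0368]
eef_rot: [0.669, 0.743, 0.0, 0.0]
ft_force: [-0.1, 0.4, -1.8]
width: 0.0386
grip_force: 40.0
t 7.025 pos [5.201e-01 3.000e-04 3.680e-02] yaw 6.0 j7 0.14 w 0.0386 gf 40.0 F [-0.1  0.4 -1.8]
rows: [-0.001  -0.0006  0.0227] [ 0.0004 -0.      0.0003]
```

```bash
python3 -m pendant '[[1,0,0,0.008,0,0,0],[1,0,0,0.014,0,0,0],[1,0,0,0.019,0,0,0],[1,0,0,0.021,0,0,0],[1,0,0,0.021,0,0,0],[1,0,0,0.021,0,0,0]]'; python3 go.py .52 .0 .03 6
```

```text
time: 7.78
ee_pos: [0.5198, -0.0002, 0.0301]
eef_rot: [0.669, 0.743, 0.0, 0.0]
ft_force: [-1.1, -0.5, 4.0]
width: 0.039
grip_force: 40.0
t 7.775 pos [ 5.198e-01 -2.000e-04  3.010e-02] yaw 6.0 j7 0.15 w 0.039 gf 40.0 F [-1.1 -0.5  4. ]
rows: [0.0005 0.0008 0.0002] [ 0.0002 -0.0001 -0.0001]
```

```bash
python3 -m pendant '[[-1,0,0,0,0,0,0],[-1,0,0,0,0,0,0],[-1,0,0,0,0,0,0],[-1,0,0,0,0,0,0],[-1,0,0,0,0,0,0],[-1,0,0,0,0,0,0]]';python3 -m pendant '[[-1,0,0,-0.1,0,0,0],[-1,0,0,-0.25,0,0,0],[-1,0,0,-0.4,0,0,0],[-1,0,0,-0.5,0,0,0],[-1,0,0,-0.5,0,0,0]]'; python3 go.py .45 .3 .19 -40
```

```text
time: 8.52
ee_pos: [0.5195, -0.0002, 0.0297]
eef_rot: [0.669, 0.743, 0.0, -0.0]
ft_force: [0.4, 0.4, -0.4]
width: 0.0853
grip_force: 0.0
time: 9.15
ee_pos: [0.5209, -0.0001, 0.1821]
eef_rot: [0.669, 0.743, 0.002, 0.001]
ft_force: [0.7, 0.5, -0.8]
width: 0.0873
grip_force: 0.0
t 9.15 pos [ 5.209e-01 -1.000e-04  1.821e-01] yaw 6.0 j7 0.07 w 0.0873 gf 0.0 F [ 0.7  0.5 -0.8]
rows: [ 1.0196 -0.1308 -0.0262] [ 0.0018 -0.0012  0.3832]
```

```bash
python3 -m pendant '[[-1,0.16,-0.02,0,0,0,0.08],[-1,0.32,-0.04,0,0,0,0.16],[-1,0.48,-0.06,0,0,0,0.24],[-1,0.64,-0.08,0,0,0,0.31],[-1,0.8,-0.1,0,0,0,0.38],[-1,0.96,-0.13,0,0,0,0.38],[-1,0.96,-0.13,0,0,0,0.38]]'
cat > m3.py <<'E'
from h import *
t=shot("top",6);s=shot("scene",6)
for c,n in((t,"t"),(s,"s")):
    u=proj(c,[.5198,-.0002,.03])[0].astype(int); print(n,u)
    cv2.imwrite(f"pics/b{n}.png",cv2.resize(c["im"][u[1]-20:u[1]+20,u[0]-20:u[0]+20,::-1],(400,400),interpolation=cv2.INTER_CUBIC))
cv2.imwrite("pics/b.png",np.hstack([cv2.imread("pics/bt.png"),cv2.imread("pics/bs.png")]))
E
python3 m3.py
```

```text
time: 10.02
ee_pos: [0.4483, 0.2859, 0.1783]
eef_rot: [0.903, 0.429, -0.001, -0.0]
ft_force: [-0.1, -1.0, 0.5]
width: 0.0869
grip_force: 0.0
t [309 205]
s [329 213]
```

View pics/b.png

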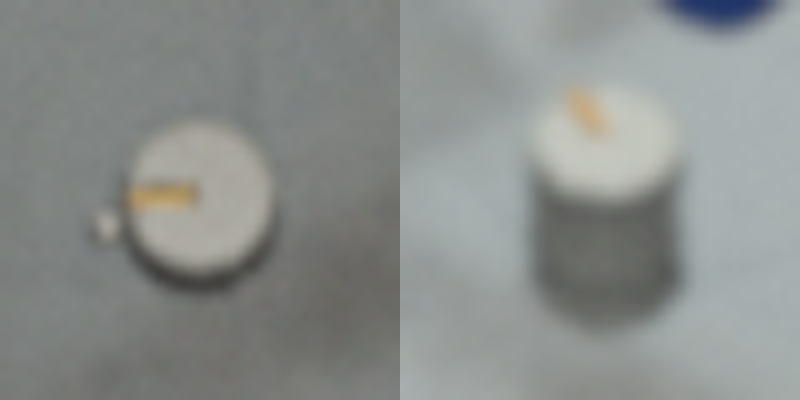

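The die stands upright on the bench: top-view disc at (309.2,204.6), key at (299.5,207.7), rib pointing left. Now the key direction.

```bash
cat > m4.py <<'E'
from h import *
np.set_printoptions(precision=4,suppress=True)
ang=lambda v:np.degrees(np.arctan2(v[1],v[0]))
t=shot("top",8);s=shot("scene",6)
hull=lambda bb,c,lo:[b for b in blobs(c,bb,(0,0,lo),(180,255,255),20)][0]
d=hull((289,185,329,225),t,138); print(d["e"],d["eax"],d["area"])
D=plane(t,d["e"],.055); print("die top",D)
e=hull((305,190,349,236),s,160) if 0 else None
print("tri",tri(t,d["e"],s,(309+20.6-.0,193+14.3)))
rb=blobs(t,(295,190,320,215),(8,70,100),(30,255,255),1)[0]; rc=plane(t,rb["c"],.057)
f=cv2.fitLine(rb["pts"].astype(np.float32),cv2.DIST_L2,0,.01,.01).ravel()[:2]; f*=-np.sign(f[0])
print("rib c",rb["c"],rb["area"],"ang from grasp centre",ang(rc-[.5198,-.0002,0]),"from disc",ang(rc-D),"line",ang(plane(t,rb["c"]+5*f,.057)-plane(t,rb["c"]-5*f,.057)))
k=[b for b in blobs(t,(294,202,303,213),(0,0,125),(180,255,255),1)]
for b in k: K=plane(t,b["c"],.011); print("key",b["c"],b["area"],K,"ang grasp",ang(K-[.5198,-.0002,0]),"disc",ang(K-D),np.linalg.norm((K-D)[:2]))
rs=blobs(s,(320,195,340,215),(8,70,100),(30,255,255),1)
if rs: b=rs[0];f=cv2.fitLine(b["pts"].astype(np.float32),cv2.DIST_L2,0,.01,.01).ravel()[:2]; f*=-np.sign(f[1]);P=plane(s,b["c"],.057);print("scene rib",b["c"],b["area"],P,"line",ang(plane(s,b["c"]+3*f,.057)-plane(s,b["c"]-3*f,.057)),"disc",ang(P-D))
E
python3 m4.py
```

```text
[308.5269 203.7335] [14.1483 14.4617] 160.5625
die top [0.5202 0.0017 0.055 ]
tri (array([0.5212, 0.0016, 0.0512]), np.float64(0.0009483483989948856))
rib c [304.4785 204.1576] 9.4375 ang from grasp centre 94.37220777742989 from disc 97.20101325640167 line 94.23072006305975
key [296.713  206.9032] 59.46875 [0.5184 0.0337 0.011 ] ang grasp 92.39987298415524 disc 93.20917731404796 0.03200255684080542
key [301.8846 204.1371] 5.15625 [0.5257 0.0198 0.011 ] ang grasp 73.48512866939855 disc 72.9060632238168 0.018944598729006182
scene rib [327.1528 203.7153] 2.25 [0.5192 0.0111 0.057 ] line 92.28835108295736 disc 95.9797566193852
```

Run:
```python
from h import *
np.set_printoptions(precision=4,suppress=True)
ang=lambda v:np.degrees(np.arctan2(v[1],v[0]))
t=shot("top",8)
for lo in (138,144,150,158,165):
    for b in blobs(t,(295,203,303,212),(0,0,lo),(180,90,255),.3):
        K=plane(t,b["c"],.0115); print(lo,"key",b["c"],round(b["area"],1),K,ang(K-[.5202,.001,0]),np.linalg.norm((K-[.5202,.001,.0115])[:2]))
    b=blobs(t,(289,185,329,225),(0,0,lo),(180,255,255),20)[0]; x=np.array(cv2.minEnclosingCircle(cv2.convexHull(b["pts"].astype(np.float32)))[0]); print("disc",b["e"],x,b["area"],plane(t,b["e"],.055))
```

```text
138 key [299.1939 206.8381] 3.2 [0.5184 0.027  0.0115] 93.88758439657468 0.026097858113019536
138 key [301.9926 204.4182] 1.8 [0.5249 0.0195 0.0115] 75.76019494392422 0.019125435513172077
disc [308.5433 203.7272] [308.3711 203.6694] 161.03125 [0.5202 0.0017 0.055 ]
144 key [299.2383 206.9023] 2.0 [0.5183 0.0269 0.0115] 94.28829114056315 0.025992591498662548
144 key [302.0597 204.1543] 1.2 [0.5256 0.0194 0.0115] 73.5596342530304 0.019137977460491156
disc [308.5333 203.8376] [308.4842 203.8134] 152.3125 [0.5199 0.0017 0.055 ]
150 key [299.2754 206.9096] 1.3 [0.5182 0.0268 0.0115] 94.34939694656248 0.025895319984460406
150 key [302.1667 203.25  ] 0.4 [0.5281 0.0191 0.0115] 66.48094718161117 0.019695864726859642
disc [308.519  203.8978] [308.4596 203.8915] 143.46875 [0.5197 0.0018 0.055 ]
158 key [299.2306 206.9806] 0.5 [0.518  0.0269 0.0115] 94.74753818397575 0.026030374472398067
disc [308.7676 204.0919] [308.4479 204.    ] 126.90625 [0.5192 0.0011 0.055 ]
disc [308.7259 204.254 ] [308.4076 204.0623] 103.78125 [0.5188 0.0012 0.055 ]
```

```bash
python3 go.py .5198 .001 .15 -85.6
```

```text
t 11.725 pos [0.4507 0.2821 0.1797] yaw -39.6 j7 -1.3 w 0.0872 gf 0.0 F [-0.4  0.3 -0. ]
rows: [-0.5751  0.7749  0.0991] [-0.     -0.      0.3832]
```

```bash
python3 -m pendant '[[-1,-0.1,0.13,0,0,0,0.08],[-1,-0.2,0.26,0,0,0,0.16],[-1,-0.3,0.4,0.02,0,0,0.24],[-1,-0.4,0.53,0.05,0,0,0.32],[-1,-0.49,0.66,0.08,0,0,0.383],[-1,-0.575,0.775,0.1,0,0,0.383],[-1,-0.575,0.775,0.1,0,0,0.383],[-1,-0.575,0.775,0.1,0,0,0.383]]'; python3 -m pendant '[[-1,0,0,0,0,0,0]]';python3 go.py .5198 .001 .0305 -85.6
```

```text
time: 12.72
ee_pos: [0.5198, 0.0016, 0.1497]
eef_rot: [0.999, 0.039, -0.0, -0.0]
ft_force: [0.2, -0.2, -0.4]
width: 0.0871
grip_force: 0.0
time: 12.85
ee_pos: [0.5198, 0.0024, 0.1498]
eef_rot: [0.999, 0.04, 0.0, -0.0]
ft_force: [0.2, 0.4, 0.2]
width: 0.0875
grip_force: 0.0
t 12.85 pos [0.5198 0.0024 0.1498] yaw -85.5 j7 -1.51 w 0.0875 gf 0.0 F [0.2 0.4 0.2]
rows: [-0.0004  0.0048  0.3978] [-0.0002 -0.0001  0.0012]
```

```bash
python3 -m pendant '[[-1,0,0.003,0.1,0,0,0],[-1,0,0.003,0.2,0,0,0],[-1,0,0.003,0.3,0,0,0],[-1,0,0.003,0.397,0,0,0],[-1,0,0.003,0.397,0,0,0],[-1,0,0.003,0.397,0,0,0]]' 30;python3 -m pendant '[[1,0,0,0,0,0,0],[1,0,0,0,0,0,0],[1,0,0,0,0,0,0],[1,0,0,0,0,0,0],[1,0,0,0,0,0,0],[1,0,0,0,0,0,0],[1,0,0,0,0,0,0]]' 30; python3 go.py .5198 .001 .15 -85.6
```

```text
time: 13.6
ee_pos: [0.5206, 0.0007, 0.0318]
eef_rot: [0.999, 0.039, 0.001, -0.0]
ft_force: [0.0, 0.5, -0.1]
width: 0.087
grip_force: 0.0
time: 14.48
ee_pos: [0.52, 0.0004, 0.0307]
eef_rot: [0.999, 0.039, 0.0, -0.0]
ft_force: [-0.1, 1.5, 1.9]
width: 0.0392
grip_force: 30.0
t 14.475 pos [5.20e-01 4.00e-04 3.07e-02] yaw -85.6 j7 -1.42 w 0.0392 gf 30.0 F [-0.1  1.5  1.9]
rows: [-3.000e-04 -2.100e-03 -3.978e-01] [-0.0002 -0.      0.0003]
```

```bash
python3 -m pendant '[[1,0,0,-0.1,0,0,0],[1,0,0,-0.2,0,0,0],[1,0,0,-0.3,0,0,0],[1,0,0,-0.4,0,0,0],[1,0,0,-0.46,0,0,0],[1,0,0,-0.46,0,0,0]]' 40;python3 go.py .549 -.22 .17 10.8
```

```text
time: 15.22
ee_pos: [0.5204, 0.0, 0.1693]
eef_rot: [0.999, 0.039, 0.001, -0.0]
ft_force: [-0.1, -0.1, -3.3]
width: 0.0387
grip_force: 40.0
t 15.225 pos [0.5204 0.     0.1693] yaw -85.6 j7 -1.52 w 0.0387 gf 40.0 F [-0.1 -0.1 -3.3]
rows: [ 0.0385  0.7385 -0.0026] [ 6.000e-04 -8.000e-04 -8.032e-01]
```

```bash
python3 -m pendant '[[1,0,0.1,0,0,0,-0.06],[1,0.01,0.2,0,0,0,-0.13],[1,0.01,0.3,0,0,0,-0.2],[1,0.02,0.4,0,0,0,-0.27],[1,0.02,0.5,0,0,0,-0.34],[1,0.03,0.6,0,0,0,-0.41],[1,0.038,0.7,0,0,0,-0.48],[1,0.038,0.738,0,0,0,-0.55]]';python3 go.py .549 -.22 .17 10.8
```

```text
time: 16.23
ee_pos: [0.5473, -0.2219, 0.1668]
eef_rot: [0.816, 0.578, -0.001, -0.0]
ft_force: [0.7, 0.1, -3.0]
width: 0.039
grip_force: 40.0
t 16.225 pos [ 0.5473 -0.2219  0.1668] yaw -19.4 j7 0.11 w 0.039 gf 40.0 F [ 0.7  0.1 -3. ]
rows: [ 0.0078  0.0033 -0.0108] [-0.0012  0.0004 -0.252 ]
```

```bash
python3 -m pendant '[[1,0,0,0,0,0,-0.08],[1,0,0,0,0,0,-0.16],[1,0,0,0,0,0,-0.252],[1,0,0,0,0,0,-0.252],[1,0,0,0,0,0,-0.252]]';python3 go.py .5495 -.2205 .06 10.8
```

```text
time: 16.85
ee_pos: [0.548, -0.2197, 0.1678]
eef_rot: [0.64, 0.768, -0.0, -0.001]
ft_force: [0.3, -0.3, -2.8]
width: 0.0385
grip_force: 40.0
t 16.85 pos [ 0.548  -0.2197  0.1678] yaw 10.4 j7 0.6 w 0.0385 gf 40.0 F [ 0.3 -0.3 -2.8]
rows: [-0.0037  0.005   0.3592] [-0.0005 -0.0002 -0.0031]
```

```bash
python3 -m pendant '[[1,-0.004,0.005,0,0,0,-0.003],[1,-0.004,0.005,0.1,0,0,-0.003],[1,-0.004,0.005,0.2,0,0,-0.003],[1,-0.004,0.005,0.3,0,0,-0.003],[1,-0.004,0.005,0.36,0,0,-0.003],[1,-0.004,0.005,0.36,0,0,-0.003],[1,-0.004,0.005,0.36,0,0,-0.003]]';python3 go.py .5495 -.2205 .0415 10.8
```

```text
time: 17.73
ee_pos: [0.5508, -0.2209, 0.0617]
eef_rot: [0.636, 0.772, 0.0, 0.001]
ft_force: [0.0, 0.4, -1.7]
width: 0.0388
grip_force: 40.0
t 17.725 pos [ 0.5508 -0.2209  0.0617] yaw 11.0 j7 0.66 w 0.0388 gf 40.0 F [ 0.   0.4 -1.7]
rows: [ 0.0023 -0.0041  0.0674] [0.0007 0.0003 0.0017]
```

```bash
python3 -m pendant '[[1,0.002,-0.003,0.02,0,0,0.001],[1,0.002,-0.003,0.04,0,0,0.001],[1,0.002,-0.003,0.058,0,0,0.001],[1,0.002,-0.003,0.058,0,0,0.001],[1,0.002,-0.003,0.058,0,0,0.001],[1,0.002,-0.003,0.058,0,0,0.001]]';python3 go.py .5495 -.2205 .0415 10.8
```

```text
time: 18.48
ee_pos: [0.5492, -0.2203, 0.0434]
eef_rot: [0.637, 0.771, 0.0, 0.0]
ft_force: [0.3, -0.6, -2.4]
width: 0.039
grip_force: 40.0
t 18.475 pos [ 0.5492 -0.2203  0.0434] yaw 10.9 j7 0.66 w 0.039 gf 40.0 F [ 0.3 -0.6 -2.4]
rows: [-0.001   0.0007  0.0063] [0.0002 0.     0.0009]
```

```bash
python3 -m pendant '[[1,0,0.001,0.003,0,0,0.001],[1,0,0.001,0.006,0,0,0.001],[1,0,0.001,0.006,0,0,0.001],[1,0,0.001,0.006,0,0,0.001]]';python3 -m pendant '[[-1,0,0,0,0,0,0],[-1,0,0,0,0,0,0],[-1,0,0,0,0,0,0],[-1,0,0,0,0,0,0],[-1,0,0,0,0,0,0],[-1,0,0,0,0,0,0]]'; python3 go.py .5495 -.2205 .15 10.8
```

```text
time: 18.98
ee_pos: [0.5495, -0.2203, 0.0417]
eef_rot: [0.638, 0.77, 0.0, 0.0]
ft_force: [-1.3, 0.6, 1.9]
width: 0.0386
grip_force: 40.0
time: 19.73
ee_pos: [0.5494, -0.2201, 0.0414]
eef_rot: [0.638, 0.77, 0.0, -0.0]
ft_force: [-0.2, 0.4, -0.0]
width: 0.085
grip_force: 0.0
t 19.725 pos [ 0.5494 -0.2201  0.0414] yaw 10.8 j7 0.66 w 0.085 gf 0.0 F [-0.2  0.4 -0. ]
rows: [-1.30e-03  1.00e-04 -3.62e-01] [ 0.     -0.     -0.0001]
```

```bash
python3 -m pendant '[[-1,0,0,-0.1,0,0,0],[-1,0,0,-0.2,0,0,0],[-1,0,0,-0.3,0,0,0],[-1,0,0,-0.4,0,0,0],[-1,0.08,-0.1,-0.5,0,0,0],[-1,0.25,-0.2,-0.5,0,0,0],[-1,0.42,-0.3,-0.5,0,0,0],[-1,0.6,-0.3,-0.5,0,0,0]]';python3 -m pendant '[[-1,0.2,0,0,0,0,0],[-1,0.4,0,0,0,0,0],[-1,0.5,0,0,0,0,0]]'
cat > m5.py <<'E'
from h import *
np.set_printoptions(precision=4,suppress=True)
t=shot("top",6);s=shot("scene",6)
for c,n,u in((t,"t",(405,197)),(s,"s",(385,275))):
    cv2.imwrite(f"pics/c{n}.png",cv2.resize(c["im"][u[1]-40:u[1]+40,u[0]-40:u[0]+40,::-1],(400,400),interpolation=cv2.INTER_CUBIC))
cv2.imwrite("pics/c.png",np.hstack([cv2.imread("pics/ct.png"),cv2.imread("pics/cs.png")]))
S=np.array([.5495,-.2203,0]); a=np.radians(10.8); X=np.array([np.cos(a),np.sin(a),0]);Y=np.array([-X[1],X[0],0])
U=np.array([0,0,1])
for c in(t,s): print("expect px: die top",proj(c,S+.066*U),"ribtip",proj(c,S-.02*X+.068*U),"keytip",proj(c,S-.028*X+.02*U),"pin top",proj(c,S-.0256*X-.1225*Y+.111*U),"post",proj(c,S-.052*Y+.082*U))
print("die+Z pix",[p.round(1) for p in(t["C"],s["C"])])
E
python3 m5.py
```

```text
time: 20.72
ee_pos: [0.4255, -0.0596, 0.1917]
eef_rot: [0.638, 0.77, 0.001, 0.0]
ft_force: [1.1, 0.9, 0.0]
width: 0.087
grip_force: 0.0
time: 21.1
ee_pos: [0.3983, 0.09, 0.1917]
eef_rot: [0.636, 0.771, 0.0, 0.0]
ft_force: [0.4, -0.5, 0.1]
width: 0.0874
grip_force: 0.0
expect px: die top [[394.8033 191.1368]] ribtip [[396.7012 198.5493]] keytip [[394.0075 204.3068]] pin top [[448.7741 188.4478]] post [[415.9037 186.1062]]
expect px: die top [[383.8822 262.0705]] ribtip [[377.4206 265.8821]] keytip [[373.0079 279.7454]] pin top [[417.9476 294.5324]] post [[400.7575 273.1958]]
die+Z pix [array([ 0.4, -0. ,  1.2]), array([ 0.2, -0.7,  0.8])]
```

View pics/c.png

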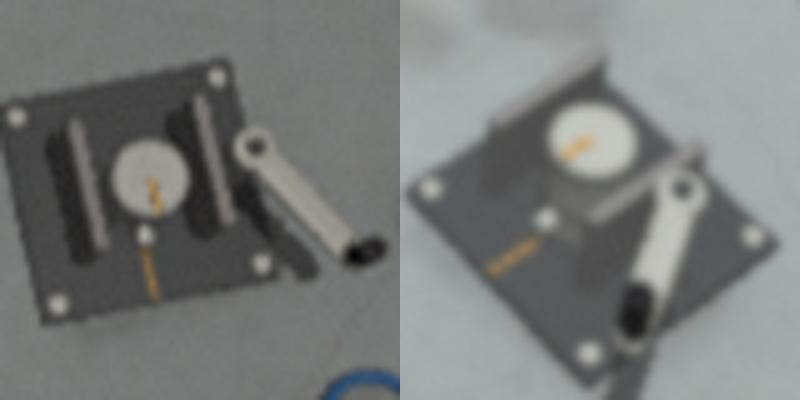

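```bash
cat > m6.py <<'E'
from h import *
np.set_printoptions(precision=4,suppress=True)
ang=lambda v:np.degrees(np.arctan2(v[1],v[0]))
t=shot("top",8); s=shot("scene",6)
S=np.array([.5495,-.2203,0]); a=np.radians(10.8); X=np.array([np.cos(a),np.sin(a),0]);Y=np.array([-X[1],X[0],0])
loc=lambda p:np.array([(p-S)@X,(p-S)@Y,p[2]])*1000
for lo in(130,145,160):
    b=blobs(t,(384,182,405,201),(0,0,lo),(180,255,255),20)[0]; u=np.array(cv2.minEnclosingCircle(b["pts"].astype(np.float32))[0]); print("die",b["e"],b["eax"],"shoe mm",loc(plane(t,b["e"],.066)),loc(plane(t,u,.066)))
    b=blobs(t,(391,201,397,207),(0,0,lo),(180,90,255),.5)
    if b: print("key",b[0]["c"],loc(plane(t,b[0]["c"],.0225)))
    b=blobs(s,(370,250,396,273),(0,0,lo+15),(180,255,255),20); 
    if b: print("scene die",b[0]["e"],b[0]["eax"],loc(plane(s,b[0]["e"],.066)))
    b=blobs(t,(412,181,421,191),(0,0,0),(180,255,[90,100,110][(lo-130)//15]),.5)
b=blobs(t,(390,190,402,202),(8,80,100),(30,255,255),.5)[0]
f=cv2.fitLine(b["pts"].astype(np.float32),cv2.DIST_L2,0,.01,.01).ravel()[:2]; f*=np.sign(f[1]); g=plane(t,b["c"]+4*f,.068)-plane(t,b["c"]-4*f,.068)
print("rib ang",ang(g),"target",-169.2,loc(plane(t,b["c"],.068)))
b=blobs(t,(376,202,412,222),(8,90,70),(28,255,255),1)[0]; print("line pts",loc(plane(t,b["c"],.008)))
post=S-.052*Y
for u in((439.8,205.6),(440.5,205)):
    p=plane(t,u,.111); print("pin",p,loc(p),"r",np.linalg.norm((p-post)[:2]),"ang shoe",ang([(p-post)@X,(p-post)@Y]))
b=blobs(s,(380,285,404,312),(0,0,0),(180,255,60))[0]; print(b["box"],b["area"]); 
q=(433.5-335,0)
us=(425+.0-0,0)
us=(345+(636-400+.5)/5-.5,235+(293+.5)/5-.5); print("scene pin",us,tri(t,(440.1,205.4),s,us),loc(plane(s,us,.111)))
E
python3 m6.py
```

```text
die [394.6102 192.1382] [13.6451 14.0905] shoe mm [-2.4505  1.0745 66.    ] [-2.0875  1.1723 66.    ]
key [393.5628 203.5453] [-26.0448   1.2275  22.5   ]
scene die [383.2214 262.6337] [13.9248 16.9519] [-2.2745 -0.2589 66.    ]
die [394.5978 192.1636] [12.7787 13.2438] shoe mm [-2.5089  1.1205 66.    ] [-2.5977  1.5226 66.    ]
key [393.4779 203.5184] [-25.9302   1.4327  22.5   ]
scene die [383.2026 262.5981] [13.0867 16.1771] [-2.2415 -0.1596 66.    ]Traceback (most recent call last):
  File "m6.py", line 8, in <module>
    b=blobs(t,(384,182,405,201),(0,0,lo),(180,255,255),20)[0]; u=np.array(cv2.minEnclosingCircle(b["pts"].astype(np.float32))[0]); print("die",b["e"],b["eax"],"shoe mm",loc(plane(t,b["e"],.066)),loc(plane(t,u,.066)))
      ~~~~~~~~~~~~~~~~~~~~~~~~~~~~~~~~~~~~~~~~~~~~~~~~~~~~^^^
IndexError: list index out of range
```

The die stands in the shoe with the key on the engraved line. However, its top disc at top (394.6,192.2) looks about 1 px towards the front compared with the cheeks. I'll compare the cheek tops with the die top at the same height.

```bash
cat > m7.py <<'E'
from h import *
np.set_printoptions(precision=1,suppress=True)
ang=lambda v:np.degrees(np.arctan2(v[1],v[0]))
t=shot("top",10); s=shot("scene",6); np.savez("pics/t.npz",im=t["im"],sim=s["im"])
S=np.array([.5495,-.2203,0]); a=np.radians(10.8); X=np.array([np.cos(a),np.sin(a),0]);Y=np.array([-X[1],X[0],0]);U=np.array([0,0,1.])
loc=lambda p:np.array([(p-S)@X,(p-S)@Y])*1000
# sample brightness along shoe axes on planes: profile at height z
def prof(c,x,y,z):
    P=np.array([S+i*X+j*Y+z*U for i,j in zip(x,y)]); u=proj(c,P).astype(np.float32)
    g=cv2.cvtColor(c["im"],cv2.COLOR_RGB2GRAY); return cv2.remap(g,u[:,0].reshape(1,-1),u[:,1].reshape(1,-1),cv2.INTER_LINEAR)[0].astype(int)
g=np.arange(-.046,.0461,.004); o=np.ones_like(g)
for n,c in(("top",t),("scene",s)):
    print(n,"x mm       ",(g*1000).astype(int))
    for y in(-.033,.033): print("cheek",y,prof(c,g,y*o,.07))
    print("die x y=+6",prof(c,g,.006*o,.066)); print("die x y=-6",prof(c,g,-.006*o,.066))
    print("across x=+10 z70",prof(c,.01*o,g,.07)); print("across x=-10 z70",prof(c,-.01*o,g,.07))
t0=dict(t); t0["im"]=cv2.imread("pics/top0.png")[:,:,::-1].copy()
for y in(-.006,0,.006): print("seat x",y,prof(t0,g,y*o,.011))
for x in(-.006,.006): print("seat y",x,prof(t0,x*o,g,.011))
s0=dict(s); s0["im"]=cv2.imread("pics/scene0.png")[:,:,::-1].copy()
for y in(0,.006): print("sc seat x",y,prof(s0,g,y*o,.011))
E
python3 m7.py
```

```text
top x mm        [-46 -41 -37 -33 -29 -25 -21 -17 -13  -9  -5  -1   2   6  10  14  18  22
  26  30  34  38  42  46]
cheek -0.033 [ 70  68  70  88 110 111 112 110 108 107 108 109 108 112 110 108 110 112
 112 110  90  67  67  67]
cheek 0.033 [ 73  73  72  87 109 110 110 111 109 109 110 109 111 114 111 113 113 111
 111 110  89  69  69  69]
die x y=+6 [ 71  70  73  93  99  75  95 142 148 153 152 150 152 152 154 139  87  66
  69  69  67  66  67  67]
die x y=-6 [ 71  71  72  71  71  70  91 139 157 156 154 153 153 154 154 130  81  68
  68  68  65  67  68  67]
across x=+10 z70 [ 94  65  69 105 101  49  41  40  83 134 150 153 152 154 153 137  86  68
  66  83 113  73  42  40]
across x=-10 z70 [ 60  54  61 104  94  45  37  66 134 156 156 147 131 151 156 154 137  75
  51  81 114  75  40  39]
scene x mm        [-46 -41 -37 -33 -29 -25 -21 -17 -13  -9  -5  -1   2   6  10  14  18  22
  26  30  34  38  42  46]
cheek -0.033 [103  96  93 113 133 137 138 137 136 136 136 135 140 147 147 143 138 140
 141 144 154 166 170 171]
cheek 0.033 [165 159 141 129 140 144 143 143 143 141 142 141 142 142 142 142 142 
[... 565 characters left out ...]
102
  65  70  71  69  66  70]
seat x 0 [102  97  95  87  84  78 112 150 156 156 154 157 155 151 151 150 154 119
  76  71  68  76  70  66]
seat x 0.006 [ 76  77  77  76  77  74 102 145 160 156 156 156 155 152 155 153 145  98
  70  69  72  73  68  68]
seat y -0.006 [113  72  44  41  41  44  81 141 153 153 153 153 155 156 157 155 135 116
  86  45  39  41  65  74]
seat y 0.006 [112  69  45  44  38  43  85 143 150 149 150 152 151 152 153 153 129 113
  86  43  38  40  63  73]
sc seat x 0 [117 115 117 110 114 109 128 170 186 186 184 181 177 175 172 176 169 138
 103  94  92  92  95  93]
sc seat x 0.006 [ 89  90  90  90  89  91 119 168 184 187 187 189 188 185 186 183 172 137
  99  84  84  87  85  84]
```

```bash
python3 go.py .5495 -.2203 .19 10.8
```

```text
t 23.2 pos [0.3992 0.0872 0.1914] yaw 10.8 j7 -0.16 w 0.0871 gf 0.0 F [-0.5 -0.3  0.5]
rows: [-1.1006  0.3003  0.0047] [ 0.     -0.     -0.0001]
```

```bash
python3 -m pendant '[[-1,-0.18,0.05,0,0,0,0],[-1,-0.36,0.1,0,0,0,0],[-1,-0.54,0.15,0,0,0,0],[-1,-0.72,0.2,0,0,0,0],[-1,-0.9,0.25,0,0,0,0],[-1,-1,0.3,0,0,0,0],[-1,-1,0.3,0,0,0,0],[-1,-1,0.3,0,0,0,0]]';python3 go.py .5495 -.2203 .15 10.8
```

```text
time: 24.2
ee_pos: [0.5435, -0.1899, 0.1911]
eef_rot: [0.637, 0.771, -0.0, -0.0]
ft_force: [0.0, 0.0, 0.0]
width: 0.0871
grip_force: 0.0
t 24.2 pos [ 0.5435 -0.1899  0.1911] yaw 10.8 j7 0.54 w 0.0871 gf 0.0 F [0. 0. 0.]
rows: [-0.1032  0.0007  0.1369] [-0.0003 -0.0003  0.0001]
```

```bash
python3 -m pendant '[[-1,-0.103,0.001,0,0,0,0],[-1,-0.103,0.001,0.1,0,0,0],[-1,-0.103,0.001,0.2,0,0,0],[-1,-0.103,0.001,0.3,0,0,0],[-1,-0.103,0.001,0.4,0,0,0],[-1,-0.103,0.001,0.496,0,0,0],[-1,-0.103,0.001,0.496,0,0,0],[-1,-0.103,0.001,0.496,0,0,0]]';python3 go.py .5495 -.2203 .0415 10.8
```

```text
time: 25.2
ee_pos: [0.5505, -0.2205, 0.044]
eef_rot: [0.637, 0.771, 0.001, 0.001]
ft_force: [-0.1, -0.8, -0.2]
width: 0.0872
grip_force: 0.0
t 25.2 pos [ 0.5505 -0.2205  0.044 ] yaw 10.8 j7 0.67 w 0.0872 gf 0.0 F [-0.1 -0.8 -0.2]
rows: [ 0.0014 -0.003   0.0083] [0.0007 0.0001 0.0002]
```

```bash
python3 -m pendant '[[-1,0,0,0,0,0,0],[1,0,0,0,0,0,0],[1,0,0,0,0,0,0],[1,0,0,0,0,0,0],[1,0,0,0,0,0,0],[1,0,0,0,0,0,0],[1,0,0,0,0,0,0],[1,0,0,0,0,0,0]]' 30;python3 go.py .5515 -.2199 .0445 10.8
```

```text
time: 26.2
ee_pos: [0.5496, -0.2211, 0.0425]
eef_rot: [0.638, 0.77, -0.0, -0.0]
ft_force: [-1.5, -1.0, 1.8]
width: 0.0387
grip_force: 30.0
t 26.2 pos [ 0.5496 -0.2211  0.0425] yaw 10.8 j7 0.67 w 0.0387 gf 30.0 F [-1.5 -1.   1.8]
rows: [ 0.0027  0.007  -0.0065] [-0.0002 -0.0001 -0.0002]
```

```bash
python3 -m pendant '[[1,0,0,-0.007,0,0,0],[1,0,0,-0.007,0,0,0],[1,0,0.007,-0.007,0,0,0],[1,0,0.007,-0.007,0,0,0],[1,0,0.007,-0.003,0,0,0],[1,0,0.007,0.0005,0,0,0],[1,0,0.007,0.0005,0,0,0],[1,0,0.007,0.0005,0,0,0]]' 40;python3 go.py .5515 -.2199 .0425 10.8;  python3 -m pendant '[[-1,0,0,0,0,0,0],[-1,0,0,0,0,0,0],[-1,0,0,0,0,0,0],[-1,0,0,0,0,0,0],[-1,0,0,0,0,0,0],[-1,0,0,0,0,0,0]]'; python3 go.py .5515 -.2199 .0425 10.8
```

```text
time: 27.2
ee_pos: [0.5519, -0.2207, 0.0426]
eef_rot: [0.638, 0.77, 0.0, -0.0]
ft_force: [-1.2, -0.2, -0.5]
width: 0.0386
grip_force: 40.0
t 27.2 pos [ 0.5519 -0.2207  0.0426] yaw 10.8 j7 0.67 w 0.0386 gf 40.0 F [-1.2 -0.2 -0.5]
rows: [ 0.0027 -0.0008  0.0002] [ 0.     -0.     -0.0001]
time: 27.95
ee_pos: [0.5519, -0.2206, 0.0425]
eef_rot: [0.638, 0.77, 0.0, -0.0]
ft_force: [-0.1, -0.5, -0.1]
width: 0.0851
grip_force: 0.0
t 27.95 pos [ 0.5519 -0.2206  0.0425] yaw 10.8 j7 0.67 w 0.0851 gf 0.0 F [-0.1 -0.5 -0.1]
rows: [ 0.0025 -0.0009 -0.0001] [ 0.     -0.     -0.0001]
```

```bash
python3 -m pendant '[[-1,0,0,-0.1,0,0,0],[-1,0,0,-0.2,0,0,0],[-1,0,0,-0.3,0,0,0],[-1,0,0,-0.4,0,0,0],[-1,0.08,-0.1,-0.5,0,0,0],[-1,0.25,-0.2,-0.5,0,0,0],[-1,0.42,-0.3,-0.5,0,0,0],[-1,0.6,-0.3,-0.5,0,0,0]]';python3 -m pendant '[[-1,0.2,0,0,0,0,0],[-1,0.4,0,0,0,0,0],[-1,0.5,0,0,0,0,0]]'; python3 m7.py | grep -v seat; sed -i 's/(130,145,160)/(130,145)/' m6.py; python3 m6.py
```

```text
time: 28.95
ee_pos: [0.428, -0.06, 0.1928]
eef_rot: [0.638, 0.77, 0.001, 0.0]
ft_force: [1.6, 0.7, 0.2]
width: 0.0869
grip_force: 0.0
time: 29.32
ee_pos: [0.4008, 0.0896, 0.1927]
eef_rot: [0.636, 0.771, 0.0, 0.0]
ft_force: [0.0, -0.3, -0.1]
width: 0.0872
grip_force: 0.0
top x mm        [-46 -41 -37 -33 -29 -25 -21 -17 -13  -9  -5  -1   2   6  10  14  18  22
  26  30  34  38  42  46]
cheek -0.033 [ 69  70  70  88 109 112 113 110 109 107 108 109 108 111 110 108 110 112
 114 110  89  66  67  66]
cheek 0.033 [ 73  72  72  86 109 108 111 116 110 108 109 108 110 114 111 113 113 112
 111 110  89  69  70  67]
die x y=+6 [ 70  71  71  78 103 109  85 110 147 153 151 147 151 153 153 153 125  75
  68  69  67  68  70  68]
die x y=-6 [ 70  71  71  70  68  70  72 111 152 156 154 154 154 153 155 150 119  74
  67  68  67  66  67  68]
across x=+10 z70 [ 94  66  68 105 101  49  39  50 109 149 154 153 152 153 154 150 107  52
  43  79 113  73  42  40]
across x=-10 z70 [ 60  53  60 104  94  46  40  51 116 154 155 145 128 150 157 152 120  70
  52  80 114  76  40  40]
scene x mm        [-46 -41 -37 -33 -29 
[... 1238 characters left out ...]
] [ 0.1621  1.0215 66.    ]
key [393.4624 202.7042] [-23.7893   0.982   22.5   ]
scene die [383.965  262.0964] [13.2114 16.2324] [ 0.102  -0.1672 66.    ]
rib ang -169.93178032653842 target -169.2 [-10.0319   1.1885  68.    ]
line pts [-43.602    0.5424   8.    ]
pin [ 0.5047 -0.3209  0.111 ] [-62.8678 -90.4348 111.    ] r 0.0736857880961944 ang shoe -148.5600635131124
pin [ 0.5062 -0.3227  0.111 ] [-61.7572 -92.48   111.    ] r 0.07384157618350433 ang shoe -146.75633798464145
[[387.9788 301.5442]
 [389.1981 291.7904]
 [394.7673 292.4865]
 [393.5481 302.2404]] 43.6875
scene pin (391.8, 293.2) (array([ 0.5031, -0.3205,  0.1122]), np.float64(0.0039989652230072665)) [-65.5856 -88.4112 111.    ]
```

The die is now centred. Both views put it within about 1 mm of the cheek midline, and the rib is within 1° of the engraved line. Next is the keeper: pinch its pin, now about 212° in shoe axes, and drag it round the front.

```bash
python3 go.py .506 -.322 .193 10.8
```

```text
t 30.825 pos [0.4017 0.0868 0.1925] yaw 10.8 j7 -0.16 w 0.0869 gf 0.0 F [-0.2  0.2  0.1]
rows: [-1.4035  0.0864 -0.0019] [ 0.     -0.     -0.0001]
```

```bash
python3 -m pendant '[[-1,-0.18,0.01,0,0,0,0],[-1,-0.36,0.02,0,0,0,0],[-1,-0.54,0.03,0,0,0,0],[-1,-0.72,0.04,0,0,0,0],[-1,-0.9,0.05,0,0,0,0],[-1,-1,0.06,0,0,0,0],[-1,-1,0.06,0,0,0,0]]'; python3 -m pendant '[[-1,-0.15,0.01,0,0,0,0],[-1,-0.3,0.02,0,0,0,0],[-1,-0.4,0.026,0,0,0,0],[-1,-0.4,0.026,0,0,0,0],[-1,-0.4,0.026,0,0,0,0]]';python3 go.py .506 -.322 .101 10.8
```

```text
time: 31.7
ee_pos: [0.4753, -0.2069, 0.1923]
eef_rot: [0.639, 0.769, -0.001, 0.0]
ft_force: [-0.3, 0.9, -0.5]
width: 0.087
grip_force: 0.0
time: 32.33
ee_pos: [0.5059, -0.3194, 0.1922]
eef_rot: [0.637, 0.771, 0.0, -0.0]
ft_force: [0.6, 0.1, 0.3]
width: 0.0869
grip_force: 0.0
t 32.325 pos [ 0.5059 -0.3194  0.1922] yaw 10.9 j7 0.83 w 0.0869 gf 0.0 F [0.6 0.1 0.3]
rows: [-0.009  -0.0014  0.3041] [-0.     -0.0006  0.0005]
```

```bash
python3 -m pendant '[[-1,-0.007,0,0.1,0,0,0],[-1,-0.007,0,0.2,0,0,0],[-1,-0.007,0,0.3,0,0,0],[-1,-0.007,0,0.3,0,0,0],[-1,-0.007,0,0.3,0,0,0]]' 10;python3 -m pendant '[[1,0,0,0,0,0,0],[1,0,0,0,0,0,0],[1,0,0,0,0,0,0],[1,0,0,0,0,0,0],[1,0,0,0,0,0,0],[1,0,0,0,0,0,0],[1,0,0,0,0,0,0],[1,0,0,0,0,0,0]]' 10; python3 go.py .506 -.322 .101 10.8
python3 - <<'E'
from h import *
st=r.read_state(); p0=st["ee_pos"][:2]; post=np.array([.5614,-.2717]); v=p0-post
print("r",np.linalg.norm(v),"shoe ang",np.degrees(np.arctan2(v[1],v[0]))-10.8)
c,sn=np.cos(np.radians(10.8)),np.sin(np.radians(10.8))
for ph in range(210,75,-8):
    th=np.radians(ph+10.8); d=post+.075*np.array([np.cos(th),np.sin(th)])-p0
    print(ph,"tool x,y:",((-sn*d[0]+c*d[1])/.3).round(3),((c*d[0]+sn*d[1])/.3).round(3))
E
```

```text
time: 32.95
ee_pos: [0.5068, -0.3226, 0.1039]
eef_rot: [0.637, 0.771, 0.0, 0.001]
ft_force: [0.7, -0.7, 1.2]
width: 0.0868
grip_force: 0.0
time: 33.95
ee_pos: [0.5061, -0.3231, 0.1024]
eef_rot: [0.638, 0.77, 0.0, -0.0]
ft_force: [-0.2, -0.7, -0.2]
width: 0.0146
grip_force: 0.0
t 33.95 pos [ 0.5061 -0.3231  0.1024] yaw 10.8 j7 0.87 w 0.0146 gf 0.0 F [-0.2 -0.7 -0.2]
rows: [0.0035 0.0005 0.0047] [-0.     -0.0001 -0.0001]
r 0.07549849367213056 shoe ang -147.93941377365283
210 tool x,y: 0.009 -0.003
202 tool x,y: 0.04 -0.019
194 tool x,y: 0.073 -0.029
186 tool x,y: 0.107 -0.035
178 tool x,y: 0.142 -0.037
170 tool x,y: 0.177 -0.033
162 tool x,y: 0.211 -0.024
154 tool x,y: 0.243 -0.011
146 tool x,y: 0.273 0.006
138 tool x,y: 0.301 0.027
130 tool x,y: 0.325 0.053
122 tool x,y: 0.346 0.081
114 tool x,y: 0.362 0.112
106 tool x,y: 0.374 0.144
98 tool x,y: 0.381 0.178
90 tool x,y: 0.384 0.213
82 tool x,y: 0.381 0.248
```

```bash
python3 -m pendant '[[1,0,0,0,0,0,0],[1,0,0,0,0,0,0]]' 10; python3 -m pendant '[[1,0.009,-0.003,0,0,0,0],[1,0.04,-0.019,0,0,0,0],[1,0.073,-0.029,0,0,0,0],[1,0.107,-0.035,0,0,0,0],[1,0.142,-0.037,0,0,0,0],[1,0.177,-0.033,0,0,0,0],[1,0.211,-0.024,0,0,0,0],[1,0.211,-0.024,0,0,0,0]]'; python3 go.py .506 -.322 .101 10.8
```

```text
time: 34.2
ee_pos: [0.5061, -0.3231, 0.1025]
eef_rot: [0.637, 0.77, 0.0, -0.0]
ft_force: [0.1, -0.6, 0.0]
width: 0.0014
grip_force: 0.0
time: 35.2
ee_pos: [0.4876, -0.2611, 0.1025]
eef_rot: [0.637, 0.771, 0.0, -0.0]
ft_force: [0.2, -0.4, -0.2]
width: 0.0003
grip_force: 0.0
t 35.2 pos [ 0.4876 -0.2611  0.1025] yaw 10.9 j7 0.75 w 0.0003 gf 0.0 F [ 0.2 -0.4 -0.2]
rows: [-0.211   0.0219  0.0048] [ 0.0002 -0.0002  0.0007]
```

The fingers closed on nothing, so I'll look.

```bash
python3 m5.py
```

```text
expect px: die top [[394.8033 191.1368]] ribtip [[396.7012 198.5493]] keytip [[394.0075 204.3068]] pin top [[448.7741 188.4478]] post [[415.9037 186.1062]]
expect px: die top [[383.8822 262.0705]] ribtip [[377.4206 265.8821]] keytip [[373.0079 279.7454]] pin top [[417.9476 294.5324]] post [[400.7575 273.1958]]
die+Z pix [array([ 0.4, -0. ,  1.2]), array([ 0.2, -0.7,  0.8])]
```

View pics/c.png

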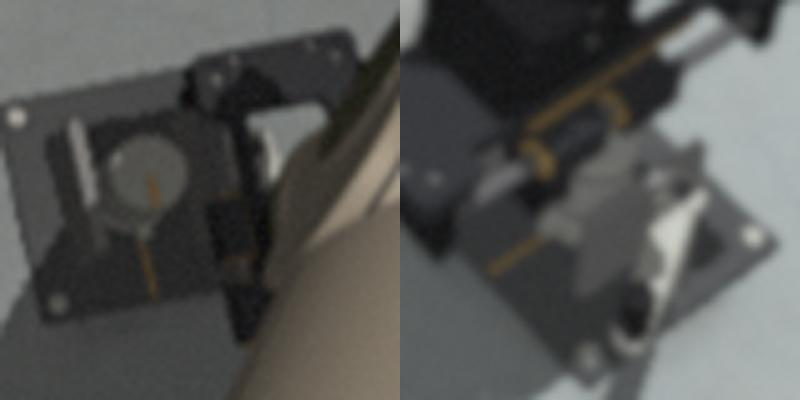

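The pin hasn't moved: scene crop (632,308), as before. I'll re-measure it from both of its ends in both views, using the earlier clear frames.

Run:
```python
from h import *
np.set_printoptions(precision=4,suppress=True)
t=shot("top",1);s=shot("scene",1); z=np.load("pics/t.npz"); t["im"]=z["im"];s["im"]=z["sim"]
S=np.array([.5495,-.2203,0]); a=np.radians(10.8); X=np.array([np.cos(a),np.sin(a),0]);Y=np.array([-X[1],X[0],0]);post=S-.052*Y
def rep(n,p): v=p-post; print(n,p,"r",np.hypot(v@X,v@Y).round(4),"shoe ang",np.degrees(np.arctan2(v@Y,v@X)).round(1))
U=np.array([0,0,1])
for n,c,bb in(("top",t,(428,198,450,216)),("scene",s,(380,284,404,312))):
  for hi in(50,60,75):
    b=blobs(c,bb,(0,0,0),(180,255,hi))
    for k in b[:2]:
        print(n,hi,k["c"],k["area"],k["pts"].min(0),k["pts"].max(0)); rep("  centroid@.0965",plane(c,k["c"],.0965))
for c,g in((t,1),(s,0)):
    for ph in(-146,-150,-154,-158):
        th=np.radians(ph); p=post+.075*(np.cos(th)*X+np.sin(th)*Y); print(ph,"base,top px",proj(c,p+.082*U),proj(c,p+.111*U))
```

```text
top 50 [437.4171 207.171 ] 21.46875 [433.875 204.875] [440.875 209.375]
  centroid@.0965 [ 0.5028 -0.319   0.0965] r 0.0738 shoe ang -150.6
top 60 [437.4835 207.1644] 26.59375 [433.625 204.375] [441.375 209.625]
  centroid@.0965 [ 0.5029 -0.3192  0.0965] r 0.0739 shoe ang -150.5
top 75 [437.5003 207.1361] 34.53125 [433.125 204.125] [441.625 209.875]
  centroid@.0965 [ 0.5029 -0.3192  0.0965] r 0.0739 shoe ang -150.5
scene 50 [391.5632 297.1874] 33.96875 [388.875 292.625] [393.875 301.625]
  centroid@.0965 [ 0.5025 -0.3202  0.0965] r 0.0748 shoe ang -150.1
scene 60 [391.4692 297.0459] 43.6875 [388.375 292.125] [394.125 301.875]
  centroid@.0965 [ 0.5026 -0.3198  0.0965] r 0.0746 shoe ang -150.3
scene 75 [391.3302 296.8896] 59.09375 [387.625 291.625] [394.625 302.125]
  centroid@.0965 [ 0.5025 -0.3194  0.0965] r 0.0744 shoe ang -150.6
scene 75 [388.4679 306.9387] 5.4375 [387.125 305.625] [389.875 308.125]
  centroid@.0965 [ 0.4849 -0.3365  0.0965] r 0.0988 shoe ang -149.6
-146 base,top px [[437.8301 206.703 ]] [[441.1188 205.0516]]
-150 base,top px [[436.3827 208.1135]] [[439.6349 206.4982]]
-154 base,top px [[434.8332 209.4173]] [[438.0462 207.8354]]
-158 base,top px [[433.1892 210.6078]] [[436.3603 209.0563]]
-146 base,top px [[393.2335 301.8291]] [[394.9255 294.2162]]
-150 base,top px [[390.7726 301.0309]] [[392.4011 293.4096]]
-154 base,top px [[388.3708 300.0921]] [[389.9369 292.4609]]
-158 base,top px [[386.0414 299.0185]] [[387.5466 291.3762]]
```

Run:
```python
from h import *
np.set_printoptions(precision=4,suppress=True)
s=shot("scene",6); st=r.read_state(); print(st["ee_pos"],st["width"])
for k in blobs(s,(380,284,404,312),(0,0,0),(180,255,50))[:4]: print(k["c"],k["area"],k["pts"].min(0),k["pts"].max(0),plane(s,k["c"],.0965))
p=st["ee_pos"]; print("fingertip px",proj(s,p-[0,0,.014]))
u=(372,262); cv2.imwrite("pics/d.png",cv2.resize(s["im"][200:320,320:440,::-1],(600,600),interpolation=cv2.INTER_CUBIC))
```

```text
[ 0.4871 -0.2622  0.1025] 0.0004477419131597273
[390.6297 296.421 ] 49.6875 [386.875 291.875] [393.875 301.625] [ 0.5018 -0.3178  0.0965]
fingertip px [[370.3556 280.6676]]
```

View pics/d.png

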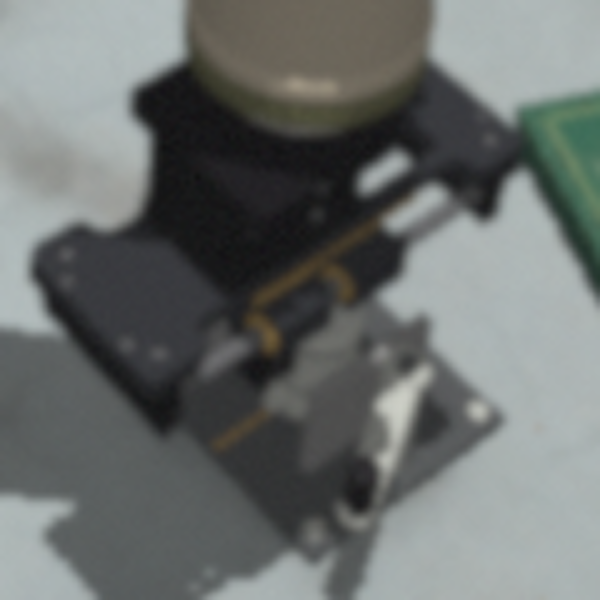

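```bash
python3 -c "
from bench import r
print(r.finger_overhang,[a for a in dir(r) if a[0]!='_'])"; python3 go.py .505 -.3195 .115 -60
```

```text
0.014 ['PlanningError', 'close_job', 'finger_overhang', 'read_state']
t 36.2 pos [ 0.4871 -0.2622  0.1025] yaw 10.8 j7 0.75 w 0.0004 gf 0.0 F [ 0.3  0.2 -0.2]
rows: [-0.1987  0.0227 -0.0418] [ 0.     -0.      0.5899]
```

```bash
python3 -m pendant '[[-1,0,0,-0.1,0,0,0],[-1,-0.05,0,-0.2,0,0,0.08],[-1,-0.1,0.01,-0.2,0,0,0.16],[-1,-0.15,0.01,-0.2,0,0,0.24],[-1,-0.199,0.023,-0.2,0,0,0.33],[-1,-0.199,0.023,-0.2,0,0,0.42],[-1,-0.199,0.023,-0.2,0,0,0.507],[-1,-0.199,0.023,-0.2,0,0,0.507]]'; python3 -m pendant '[[-1,0,0,0,0,0,0],[-1,0,0,0,0,0,0]]' 10; python3 go.py .505 -.3195 .091 -50
```

```text
time: 37.2
ee_pos: [0.5051, -0.3195, 0.1623]
eef_rot: [0.94, 0.342, -0.0, 0.0]
ft_force: [-0.6, -0.4, 0.4]
width: 0.0722
grip_force: 0.0
time: 37.45
ee_pos: [0.5051, -0.3196, 0.1625]
eef_rot: [0.939, 0.343, 0.0, -0.0]
ft_force: [0.2, 0.5, 1.1]
width: 0.0856
grip_force: 0.0
t 37.45 pos [ 0.5051 -0.3196  0.1625] yaw -49.9 j7 -0.16 w 0.0856 gf 0.0 F [0.2 0.5 1.1]
rows: [-2.000e-04 -4.000e-04  2.383e-01] [-0.     -0.0001  0.0007]
```

```bash
python3 -m pendant '[[-1,0,0,0.1,0,0,0],[-1,0,0,0.18,0,0,0],[-1,0,0,0.238,0,0,0],[-1,0,0,0.238,0,0,0],[-1,0,0,0.238,0,0,0]]' 10; python3 -m pendant '[[1,0,0,0,0,0,0],[1,0,0,0,0,0,0],[1,0,0,0,0,0,0],[1,0,0,0,0,0,0],[1,0,0,0,0,0,0],[1,0,0,0,0,0,0],[1,0,0,0,0,0,0],[1,0,0,0,0,0,0]]' 10;python3 -m pendant '[[1,0,0,0,0,0,0],[1,0,0,0,0,0,0]]' 10; python3 go.py .505 -.3195 .091 -50
```

```text
time: 38.08
ee_pos: [0.5055, -0.32, 0.0919]
eef_rot: [0.94, 0.342, 0.0, 0.0]
ft_force: [0.4, -0.1, 0.3]
width: 0.0871
grip_force: 0.0
time: 39.08
ee_pos: [0.5051, -0.3196, 0.091]
eef_rot: [0.94, 0.342, -0.0, -0.0]
ft_force: [0.4, -0.3, 0.6]
width: 0.0153
grip_force: 0.0
time: 39.33
ee_pos: [0.5051, -0.3196, 0.091]
eef_rot: [0.94, 0.342, 0.0, -0.0]
ft_force: [-0.1, -0.2, -0.6]
width: 0.0128
grip_force: 10.0
t 39.325 pos [ 0.5051 -0.3196  0.091 ] yaw -50.1 j7 -0.12 w 0.0128 gf 10.0 F [-0.1 -0.2 -0.6]
rows: [ 0.     -0.0004  0.0001] [-0.     -0.     -0.0005]
```

```bash
cat > arc.py <<'E'
from h import *
st=r.read_state(); p0=st["ee_pos"][:2]; post=np.array([.5614,-.2717]); v=p0-post
f0=np.degrees(np.arctan2(v[1],v[0]))-10.8; rr=np.linalg.norm(v); print("r",rr,"shoe ang",f0%360,"yaw",0)
m=R.from_quat(st["eef_rot"]).as_matrix(); out=[]
for ph in np.arange(f0%360,84,-8):
    th=np.radians(ph+10.8); d=post+rr*np.array([np.cos(th),np.sin(th)])-p0; d3=m.T@np.array([d[0],d[1],0])/.3
    print(round(ph),d3.round(3))
E
python3 arc.py
```

```text
r 0.07393509705543405 shoe ang 209.58357437438517 yaw 0
210 [0. 0. 0.]
202 [ 0.002 -0.034  0.   ]
194 [ 0.009 -0.068  0.   ]
186 [ 0.021 -0.1    0.   ]
178 [ 0.036 -0.131  0.   ]
170 [ 0.056 -0.159  0.   ]
162 [ 0.08  -0.184  0.   ]
154 [ 0.107 -0.205  0.   ]
146 [ 0.137 -0.223  0.   ]
138 [ 0.168 -0.236  0.   ]
130 [ 0.202 -0.244  0.   ]
122 [ 0.236 -0.248  0.   ]
114 [ 0.27  -0.247  0.   ]
106 [ 0.304 -0.241  0.   ]
98 [ 0.337 -0.231  0.   ]
90 [ 0.368 -0.216  0.   ]
```

```bash
python3 -m pendant '[[1,0.002,-0.034,0,0,0,0],[1,0.009,-0.068,0,0,0,0],[1,0.021,-0.1,0,0,0,0],[1,0.036,-0.131,0,0,0,0],[1,0.056,-0.159,0,0,0,0],[1,0.08,-0.184,0,0,0,0],[1,0.107,-0.205,0,0,0,0],[1,0.107,-0.205,0,0,0,0]]'; python3 arc.py
```

```text
time: 40.33
ee_pos: [0.4906, -0.2504, 0.091]
eef_rot: [0.94, 0.342, 0.0, -0.001]
ft_force: [-1.5, 0.1, 0.1]
width: 0.013
grip_force: 10.0
r 0.07392378764732839 shoe ang 152.47357583405616 yaw 0
152 [0. 0. 0.]
144 [ 0.03  -0.017  0.   ]
136 [ 0.062 -0.029  0.   ]
128 [ 0.096 -0.037  0.   ]
120 [ 0.13 -0.04  0.  ]
112 [ 0.164 -0.039  0.   ]
104 [ 0.198 -0.032  0.   ]
96 [ 0.23  -0.021  0.   ]
88 [ 0.261 -0.006  0.   ]
```

```bash
python3 -m pendant '[[1,0.03,-0.017,0,0,0,0],[1,0.062,-0.029,0,0,0,0],[1,0.096,-0.037,0,0,0,0],[1,0.13,-0.04,0,0,0,0],[1,0.164,-0.039,0,0,0,0],[1,0.198,-0.032,0,0,0,0],[1,0.23,-0.021,0,0,0,0],[1,0.23,-0.021,0,0,0,0]]'; python3 arc.py
```

```text
time: 41.32
ee_pos: [0.5396, -0.1954, 0.0904]
eef_rot: [0.939, 0.344, -0.0, -0.005]
ft_force: [-7.4, 20.1, 9.5]
width: 0.0122
grip_force: 10.5
r 0.07934013578354783 shoe ang 95.16252429622541 yaw 0
95 [0. 0. 0.]
87 [ 0.032  0.017 -0.   ]
```

```bash
python3 -m pendant '[[1,0,0,-0.02,0,0,0],[1,0,0,-0.02,0,0,0],[1,0,0,-0.02,0,0,0]]'; python3 arc.py; python3 go.py .54 -.195 .1 -50
python3 - <<'E'
from h import *
s=shot("scene",4);t=shot("top",2)
a=cv2.resize(s["im"][220:320,330:430,::-1],(400,400),interpolation=cv2.INTER_CUBIC);b=cv2.resize(t["im"][150:230,360:440,::-1],(400,400),interpolation=cv2.INTER_CUBIC)
cv2.imwrite("pics/e.png",np.hstack([b,a]))
E
```

```text
time: 41.7
ee_pos: [0.5397, -0.2024, 0.0972]
eef_rot: [0.94, 0.342, 0.0, 0.0]
ft_force: [-0.4, 0.4, -1.2]
width: 0.0011
grip_force: 0.0
r 0.07261805237831273 shoe ang 96.5717539012169 yaw 0
97 [0. 0. 0.]
89 [0.03  0.015 0.   ]
t 41.7 pos [ 0.5397 -0.2024  0.0972] yaw -50.0 j7 -0.36 w 0.0011 gf 0.0 F [-0.4  0.4 -1.2]
rows: [ 0.0166 -0.0183 -0.0093] [ 0.0003 -0.0003 -0.0002]
```

View pics/e.png

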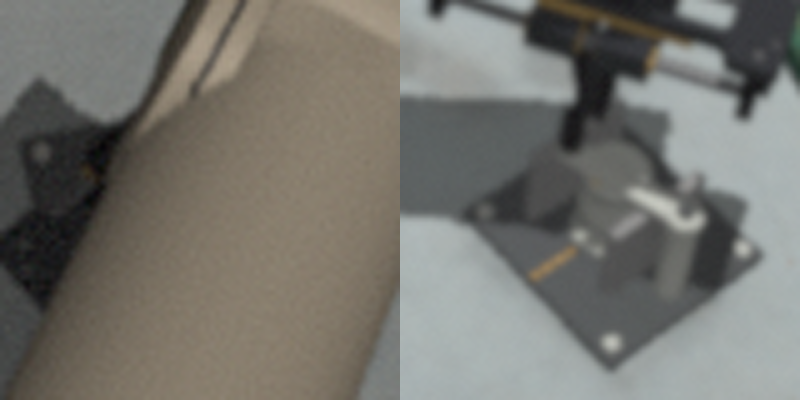

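Scene crop: the keeper arm now points from the post (690,200) over the die. The closed tips only caught the very top of the pin and slipped off. I'll turn the jaws along shoe x, go lower, straddle the pin and finish.

```bash
python3 -m pendant '[[-1,0,0,-0.15,0,0,-0.08],[-1,0,0,-0.2,0,0,-0.16],[-1,0.02,-0.01,-0.2,0,0,-0.24],[-1,0.02,-0.01,-0.2,0,0,-0.33],[-1,0.02,-0.01,-0.2,0,0,-0.42],[-1,0.02,-0.01,-0.2,0,0,-0.507],[-1,0.02,-0.01,-0.2,0,0,-0.507],[-1,0.02,-0.01,-0.2,0,0,-0.507]]'; python3 go.py .5472 -.1981 .087 10.8
```

```text
time: 43.0
ee_pos: [0.5417, -0.1967, 0.1571]
eef_rot: [0.639, 0.769, 0.0, 0.0]
ft_force: [-0.2, 0.1, -0.8]
width: 0.0726
grip_force: 0.0
t 43.0 pos [ 0.5417 -0.1967  0.1571] yaw 10.5 j7 0.59 w 0.0726 gf 0.0 F [-0.2  0.1 -0.8]
rows: [-0.008   0.017   0.2336] [ 0.0001 -0.     -0.0022]
```

```bash
python3 -m pendant '[[-1,-0.008,0.017,0,0,0,-0.002],[-1,-0.008,0.017,0.05,0,0,-0.002],[-1,-0.008,0.017,0.12,0,0,-0.002],[-1,-0.008,0.017,0.18,0,0,-0.002],[-1,-0.008,0.017,0.233,0,0,-0.002],[-1,-0.008,0.017,0.233,0,0,-0.002]]'; python3 -m pendant '[[1,0,0,0,0,0,0],[1,0,0,0,0,0,0],[1,0,0,0,0,0,0],[1,0,0,0,0,0,0],[1,0,0,0,0,0,0],[1,0,0,0,0,0,0],[1,0,0,0,0,0,0],[1,0,0,0,0,0,0]]' 10; python3 -m pendant '[[1,0,0,0,0,0,0],[1,0,0,0,0,0,0]]'; python3 go.py .5472 -.1981 .087 10.8
```

```text
time: 43.75
ee_pos: [0.5463, -0.1977, 0.0857]
eef_rot: [0.636, 0.772, -0.001, -0.001]
ft_force: [0.5, -0.0, 0.5]
width: 0.087
grip_force: 0.0
time: 44.75
ee_pos: [0.547, -0.1979, 0.0871]
eef_rot: [0.636, 0.772, -0.0, -0.0]
ft_force: [-9.6, -0.6, 1.8]
width: 0.0148
grip_force: 5.3
time: 45.0
ee_pos: [0.5461, -0.1981, 0.087]
eef_rot: [0.636, 0.772, -0.001, -0.001]
ft_force: [-5.0, -0.2, 2.3]
width: 0.0133
grip_force: 10.0
t 45.0 pos [ 0.5461 -0.1981  0.087 ] yaw 11.0 j7 0.64 w 0.0133 gf 10.0 F [-5.  -0.2  2.3]
rows: [-0.0005  0.0036 -0.0001] [-0.0009 -0.0004  0.0017]
```

```bash
python3 -m pendant '[[1,0,0.005,0,0,0,0],[1,0,0.01,0,0,0,0],[1,0,0.01,0,0,0,0],[1,0,0.01,0,0,0,0]]' 20; python3 -m pendant '[[-1,0,-0.005,0,0,0,0],[-1,0,-0.01,0,0,0,0],[-1,0,-0.01,0,0,0,0],[-1,0,-0.01,0,0,0,0],[-1,0,-0.01,0,0,0,0],[-1,0,-0.01,0,0,0,0]]'; python3 go.py .5472 -.1981 .15 10.8
```

```text
time: 45.5
ee_pos: [0.5464, -0.1981, 0.0868]
eef_rot: [0.637, 0.771, -0.002, -0.003]
ft_force: [-17.3, 1.5, 12.0]
width: 0.0127
grip_force: 20.0
time: 46.25
ee_pos: [0.5472, -0.1979, 0.0871]
eef_rot: [0.636, 0.772, 0.0, -0.0]
ft_force: [0.0, -0.3, 0.2]
width: 0.0649
grip_force: 0.0
t 46.25 pos [ 0.5472 -0.1979  0.0871] yaw 11.0 j7 0.64 w 0.0649 gf 0.0 F [ 0.  -0.3  0.2]
rows: [-5.000e-04 -2.000e-04 -2.095e-01] [ 0.     -0.      0.0019]
```

```bash
python3 -m pendant '[[-1,0,0,0,0,0,0],[-1,0,0,0,0,0,0],[-1,0,0,-0.1,0,0,0],[-1,0,0,-0.2,0,0,0],[-1,0,0,-0.35,0,0,0],[-1,0.15,-0.1,-0.4,0,0,0],[-1,0.3,-0.2,-0.4,0,0,0],[-1,0.48,-0.3,-0.4,0,0,0]]';python3 -m pendant '[[-1,0.2,0,0,0,0,0],[-1,0.4,0,0,0,0,0],[-1,0.5,0,0,0,0,0],[-1,0.5,0,0,0,0,0]]'; python3 m5.py; python3 m7.py | grep -A8 '^top' ; python3 m6.py | head -6
```

```text
time: 47.25
ee_pos: [0.4302, -0.0731, 0.2073]
eef_rot: [0.636, 0.771, 0.0, 0.0]
ft_force: [0.6, 1.9, -0.3]
width: 0.0867
grip_force: 0.0
time: 47.75
ee_pos: [0.4022, 0.0752, 0.2073]
eef_rot: [0.634, 0.773, 0.0, 0.0]
ft_force: [0.5, -0.1, 0.0]
width: 0.0871
grip_force: 0.0
expect px: die top [[394.8033 191.1368]] ribtip [[396.7012 198.5493]] keytip [[394.0075 204.3068]] pin top [[448.7741 188.4478]] post [[415.9037 186.1062]]
expect px: die top [[383.8822 262.0705]] ribtip [[377.4206 265.8821]] keytip [[373.0079 279.7454]] pin top [[417.9476 294.5324]] post [[400.7575 273.1958]]
die+Z pix [array([ 0.4, -0. ,  1.2]), array([ 0.2, -0.7,  0.8])]
top x mm        [-46 -41 -37 -33 -29 -25 -21 -17 -13  -9  -5  -1   2   6  10  14  18  22
  26  30  34  38  42  46]
cheek -0.033 [ 69  69  69  87 110 109 112 110 107 105 124 149 148 142 117 104 110 111
 113 110  89  66  65  65]
cheek 0.033 [ 72  73  71  86 108 108 111 115 110 109 109  97  93 107 110 113 113 111
 110 110  88  69  69  67]
die x y=+6 [ 71  70  69  78 102 109  84 109 146 151 145 156 151 142 136 149 124  74
  68  68  66  66  68  67]
die x y=-6 [ 70  71  70  70  69  69  70 110 152 140 118 152 153 148 147 149 119  74Traceback (most recent call last):
  File "m6.py", line 4, in <module>
    t=shot("top",8); s=shot("scene",6)
                       ~~~~^^^^^^^^^^^
  File "h.py", line 5, in shot
    cs=[optics.camera(n) for _ in range(k)]; c=cs[0]
        ~~~~~~~~~~~~~^^^
ValueError: 200 camera calls are used up
```

View pics/c.png

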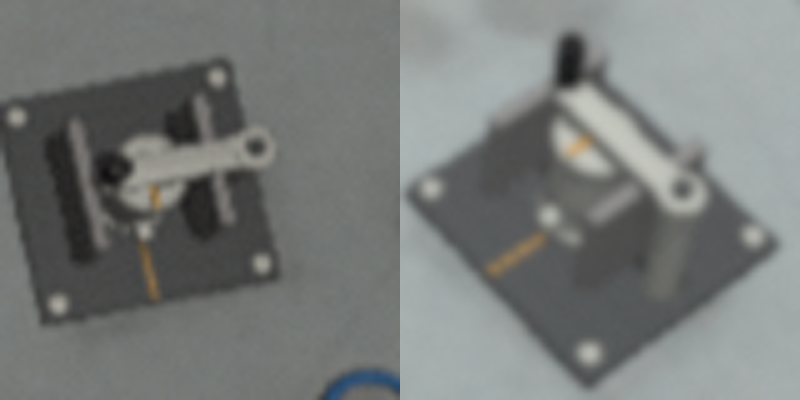

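The keeper lies closed over the die, from the post at top crop (257,147) to the pin at (113,168). The key (145,230) lines up with the brass line, and the die edges read the same as before the keeper was swung. I'm handing the job in.

```bash
python3 -c "
from bench import r
print(r.close_job())"
```

```text
the job is handed in; nothing more can be done
None
```

The job is handed in at about 50 s of the 72 s allowed: the round die stands centred on the shoe seat to about 1 mm with its key along the engraved line, and the keeper was then swung closed against its stop.

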